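# Put the seasonings back on their own stands

### The arm

A 7-joint arm with a two-finger parallel gripper is mounted at the origin on the work surface. World frame = base frame: x ahead of the robot, y to its left, z up, the work surface at z = 0. Lengths are in m, angles in rad, forces in N, time in s.
With the tool pointing down it reaches from about 0.4 to 0.85 m from the base axis. Payload 4.5 kg.
Tool frame: the origin (TCP) lies at the very end of the fingers, on their centre line; the grasp point (between the pads) lies 19 mm behind it; y points along the fingers, x is the direction in which the jaws open and shut, and the axes are right-handed (so a half turn about y gives the same grasp; the last joint's range is limited). The gripper opens to 85 mm and grips with 20 to 120 N. Pads are 22 mm wide; open, the fingers measure 114 mm over their backs; the gripper's body (76 mm by 85 mm) begins 54 mm behind the grasp point. The pads swing forward as they close: fully open they stand 13 mm farther back than shut.
Start: joints at [1.216, 0.689, -0.195, 1.565, 0.157, 0.902, -0.215], TCP at [0.237, -0.578, 0.231] pointing down, gripper open.
Joint ranges: [-3.01, 3.01], [-0.46, 2.08], [-1.47, 1.51], [0.13, 2.56], [-1, 4.14], [0.04, 2.09], [-2.66, 2.66]. Speed limits (rad/s): [2.57, 2.57, 3.14, 3.14, 3.14, 3.14, 3.14].

### API

Orientations are given as a unit quaternion [x, y, z, w].
In Python, from plant import r, capture gives the robot as it stands. The module is installed in compiled form; this text tells all that it offers.
- The arm moves only by the shell command python3 -m inch 'ROWS' [FORCE]. ROWS is JSON, a list of rows, each a list of 3 entries, a list of its own where there are three numbers: the shift along the tool's x, y, z in mm, then the turn about the tool's y in degrees, then the closure in counts, from 0 (fully open) to 255 (shut). In form: [[[dx, dy, dz], spin, gripper], ...]. A call has 1 to 20 rows; each row shifts and turns the pose as measured when the row begins, along the tool's axes as they then stand; what a row does not reach is not made up. A row lasts 1/10 s, in which the tool goes at most 50 mm and 8.59 degrees, less where a joint would pass 70% of its speed; a pose out of reach is approached as far as the arm can. A call with a gripper value outside its range is refused whole. The fingers move at their own pace and stop on an object; FORCE is the grip in N (left out, the last holds). Time passes only in rows, so rows that do not move let the fingers close. It gives the time, the measured TCP pose, the force and the opening at its end, in the units of the state.
- r.sense(): the state, without advancing time (a new reading comes with each control period).
- capture(name): name is "scene" or "side" or "wrist"; returns a dict with "color" (400x640x3 uint8, red, green, blue), "camera_matrix" (3x3 intrinsics, pixels), "eye" and "attitude" of the camera in the world; the wrist camera has in their place "mount" (4x4, takes a point from camera to tool coordinates, whose origin is the TCP and whose axes are the tool frame's). Camera axes: x right, y down, z forward; pixel columns grow to the right and rows downward; lengths in m; the calibration is good to about 2 mm. A picture is of the moment at which its call begins: read the wrist's pose just before it. There is no depth.
- r.close_job(): hands the job in, once; it reports no verdict.
The state is a dict: "t": time; "joint_pos": joint angles; "qd": joint speeds; "joint_torque": joint torques, N m; "tool_pos": TCP position; "ee_rot": TCP orientation; "force": force on the tool from outside, world axes, zero at the start; "wrist_torque": the same for the moment, N m; "grip_width": finger opening in m.
Only numpy, scipy, OpenCV 4.12 (cv2) and the standard library are available. Lean on these libraries where they do the work, as an engineer would, in place of code of your own. Each camera call takes 0.05 s, during which the arm holds its last target. There are 200 camera calls.

### The job

The last cooking class left the oil bottle, the spice tin and the pepper mill on one another's stands. Put each in the middle of its own stand (the bottle on the round one, the tin on the square one, the mill on the hexagonal one), parking one of them on the empty oblong steel tray on the way. Keep them upright, set them down without letting them drop, and do not shift the small white salt bowl.

Things in the scene. Friction and masses are not known exactly. Their poses are not given: they have to be found in the camera images.
- oil_bottle: Small closed bottle of green glass, upright, round: body 56 mm across up to 80 mm, narrowing to a neck 28 mm across between 100 and 140 mm height, white swing stopper 22 mm across up to 154 mm (its wire and collar are thin looks only). About 0.3 kg. Origin: centre of the underside, z up. Easily gripped by the neck from above, at about 124 mm. At the start it stands on the square stand.
- spice_tin: Rectangular metal tin, upright: 64 mm along its x, 42 mm along its y, 78 mm high, with a small black lid 50 x 30 mm on top up to 85 mm; paper label. About 0.18 kg. Origin: centre of the underside, z up. Gripped across its 42 mm width (y). At the start it stands, at any yaw, on the hexagonal stand.
- pepper_mill: Turned wooden pepper mill, upright, round: foot 54 mm across, waist 38 mm at 45 mm height, a thin steel band 45 mm across (looks only) at 73 to 76 mm, cylindrical head 40 mm across from 75 to 108 mm, steel nut 16 mm across on top up to 118 mm. About 0.2 kg. Origin: centre of the underside, z up. Easily gripped by the head at about 92 mm. At the start it stands on the round stand.
- round_stand: Flat round stand of pale marble, 110 mm across, 12 mm thick, fixed: the place of the oil bottle. Origin: centre of the underside, z up; things stand on its top, 12 mm above the origin.
- square_stand: Flat square stand of pale marble, 100 x 100 mm, 12 mm thick, fixed: the place of the spice tin. Origin: centre of the underside, z up, x and y along its sides; top 12 mm above the origin.
- hex_stand: Flat hexagonal stand of pale marble, 120 mm over the corners, 104 mm over the flats, 12 mm thick, fixed: the place of the pepper mill. Origin: centre of the underside, z up; top 12 mm above the origin.
- spare_tray: Flat oblong steel tray without a rim, 140 mm along its x, 95 mm along its y, 12 mm thick, fixed: the free spot, empty at the start. Origin: centre of the underside, z up; top 12 mm above the origin.
- salt_bowl: Small loose white ceramic bowl, 80 mm across the rim, 45 mm high, standing between the stands, to be left where it is. Origin: centre of the underside. The other things on the worktop that come near (a jar and a can 100 mm high, a pinch pot and an egg timer 32 mm high) stand to the left and right, clear of the stands.

How it is judged:
By the outcome, as a careful person would: the job done as asked, in the order asked, and still so for the second after the job is handed in, with the robot touching nothing.
It also fails if it takes over 125 s, if anything falls off the work surface, if the arm or the gripper's body presses on something with over 40 N, if the wrist force passes 120 N, or if a joint passes its speed limit or range.

## Working session

There is one attempt and no reset: what is moved stays moved. The work goes in short steps, Python scripts to look and compute and a shell command to move; the robot and the scene stay as the last step left them, time stands still between calls to the robot, and variables do not carry over. Pictures are saved under pics/ and viewed, about 12 in all and at most 16, crops included, and the job is handed in when it is done.

```bash
mkdir -p pics
cat > h.py <<'E'
import numpy as np, cv2
from plant import r, capture
from scipy.spatial.transform import Rotation as R
def rot(a):
    a=np.array(a,float)
    return a if a.shape==(3,3) else R.from_quat(a).as_matrix()
def cam(name):
    s=r.sense(); c=capture(name)
    if 'mount' in c:
        T=np.eye(4);T[:3,:3]=rot(s['ee_rot']);T[:3,3]=s['tool_pos'];M=T@np.array(c['mount'])
        c['A'],c['e']=M[:3,:3],M[:3,3]
    else: c['A'],c['e']=rot(c['attitude']),np.array(c['eye'])
    c['K']=np.array(c['camera_matrix']); return c
def save(c,n): cv2.imwrite('pics/'+n,c['color'][:,:,::-1])
def ray(c,uv,z):
    d=c['A']@np.linalg.solve(c['K'],[uv[0],uv[1],1.]); return c['e']+d*(z-c['e'][2])/d[2]
def proj(c,p):
    q=c['K']@(c['A'].T@(np.array(p)-c['e'])); return q[:2]/q[2]
E
python3 - <<'E'
from h import *
import pickle
s=r.sense();print({k:np.round(v,3).tolist() for k,v in s.items()});print(rot(s['ee_rot']).round(2))
C={}
for n in('scene','side','wrist'):
    c=cam(n);C[n]=c;save(c,n+'0.png');print(n,c['e'].round(3),c['A'].round(2).tolist(),c['K'][0,0])
pickle.dump(C,open('c0.pkl','wb'))
E
```

```text
{'t': 0.0, 'joint_pos': [1.216, 0.69, -0.194, 1.566, 0.157, 0.903, -0.215], 'qd': [0.001, 0.001, 0.002, 0.001, 0.0, -0.002, 0.001], 'joint_torque': [0.001, -53.96, -1.267, -15.855, 0.009, 0.01, 0.0], 'tool_pos': [0.237, -0.578, 0.23], 'ee_rot': [-0.587, 0.395, -0.393, 0.588], 'force': [0.617, 0.33, -0.166], 'wrist_torque': [-0.021, -0.033, -0.017], 'grip_width': 0.086}
[[ 0.38 -0.    0.93]
 [-0.93  0.    0.38]
 [-0.   -1.   -0.  ]]
scene [ 0.921 -0.513  0.696] [[0.81, 0.41, -0.43], [0.59, -0.57, 0.57], [-0.01, -0.71, -0.7]] 445.4253002441738
side [0.214 0.783 0.582] [[-0.93, -0.19, 0.32], [-0.37, 0.49, -0.79], [-0.01, -0.85, -0.53]] 518.8967081397269
wrist [ 0.315 -0.546  0.373] [[0.38, -0.87, -0.3], [-0.93, -0.36, -0.12], [-0.0, 0.33, -0.94]] 321.1808368877532
```

View pics/scene0.png

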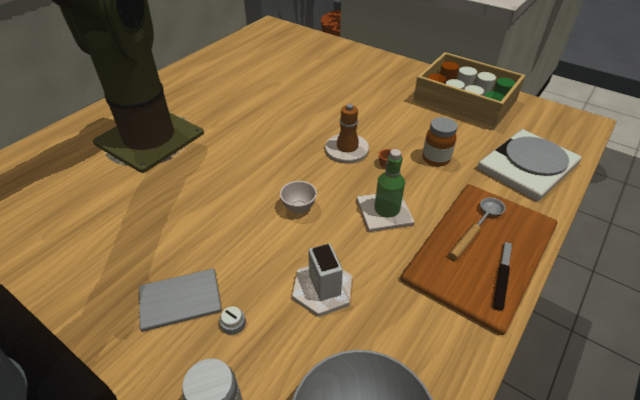

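View pics/side0.png

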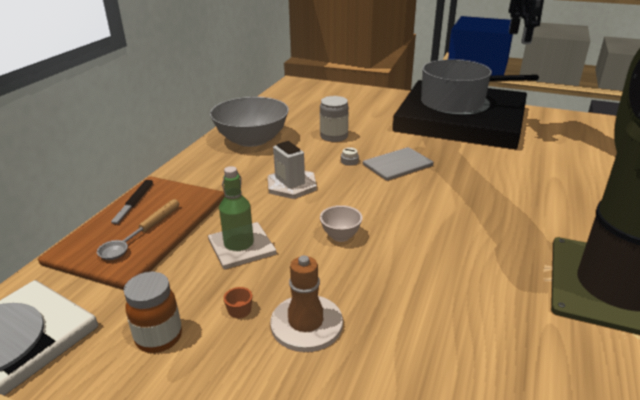

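The scene view shows round stand with mill (347,148), square stand with bottle (385,210), hex stand with tin (323,288), tray (180,298) and bowl (298,198). The side view agrees.

Run:
```python
from h import *
import pickle
C=pickle.load(open('c0.pkl','rb'))
rois={'scene':{'round':(318,128,375,166),'square':(350,180,420,235),'hex':(285,255,360,318),'tray':(130,262,228,332)},
'side':{'round':(262,285,350,352),'square':(200,215,282,270),'hex':(260,160,325,202),'tray':(355,145,440,182)}}
ims=[]
for n in C:
    if n=='wrist':continue
    c=C[n];hsv=cv2.cvtColor(c['color'],cv2.COLOR_RGB2HSV);vis=c['color'].copy()
    for k,(a,b,x,y) in rois[n].items():
        m=np.zeros(hsv.shape[:2],np.uint8);sub=hsv[b:y,a:x]
        m[b:y,a:x]=((sub[...,1]<60)&(sub[...,2]>(150 if k!='tray' else 90)))*255
        m=cv2.morphologyEx(m,cv2.MORPH_OPEN,np.ones((3,3)))
        cs,_=cv2.findContours(m,0,2);
        cs=[q for q in cs if cv2.contourArea(q)>30]
        h=cv2.convexHull(np.vstack(cs))[:,0]
        cv2.polylines(vis,[h.reshape(-1,1,2)],True,(255,0,0),1)
        P=np.array([ray(c,p,.012)[:2] for p in h]).astype(np.float32)
        rc=cv2.minAreaRect(P*1000);cc=cv2.minEnclosingCircle(P*1000)
        print(n,k,'rect',np.round(rc[0]),np.round(rc[1]),round(rc[2],1),'circ',np.round(cc[0]),round(cc[1]))
    a=rois[n].values();a=np.array(list(a));x0,y0=a[:,:2].min(0)-5;x1,y1=a[:,2:].max(0)+5
    q=vis[y0:y1,x0:x1];ims.append(cv2.resize(q,(780,int(780*q.shape[0]/q.shape[1]))))
for i,q in enumerate(ims):cv2.imwrite(f'pics/m{i}.png',q[:600,:,::-1])
```

```text
scene round rect [467. 249.] [105.  69.] 64.8 circ [451. 257.] 54
scene square rect [638. 119.] [97. 98.] 47.2 circ [638. 118.] 66
scene hex rect [ 655. -127.] [115.  80.] 57.4 circ [ 646. -121.] 58
scene tray rect [ 466. -299.] [147. 127.] 51.8 circ [ 467. -301.] 95
side round rect [448. 264.] [105. 100.] 28.6 circ [449. 261.] 55
side square rect [637. 124.] [100.  99.] 47.0 circ [637. 123.] 67
side hex rect [ 640. -110.] [102.  90.] 27.6 circ [ 645. -119.] 57
side tray rect [ 449. -287.] [145.  95.] 53.2 circ [ 449. -287.] 82
```

View pics/m0.png

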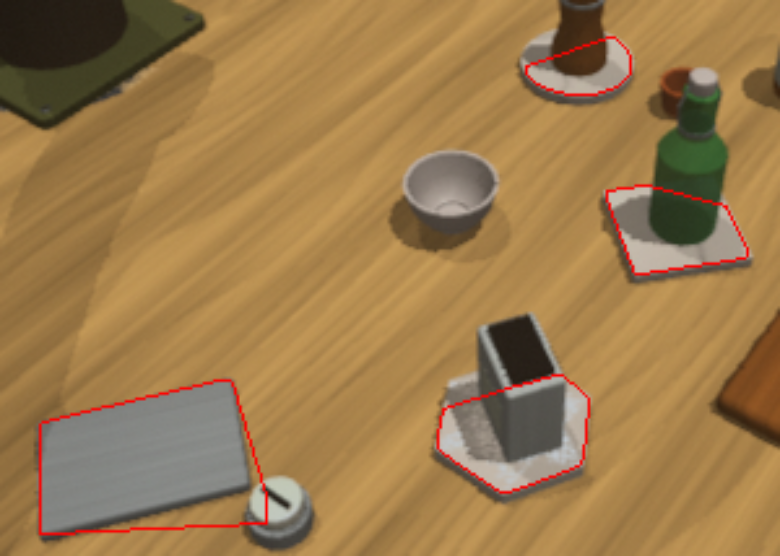

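```bash
python3 -m inch '[[[-19,-5,39],0,0],[[-19,-5,39],0,0],[[-19,-5,39],0,0],[[-19,-5,39],0,0],[[-19,-5,39],0,0],[[-19,-5,39],0,0],[[-19,-5,39],0,0],[[-19,-5,39],0,0],[[-19,-5,39],0,0],[[-19,-5,39],0,0],[[-19,0,39],0,0],[[-19,0,39],0,0],[[0,0,0],0,0],[[0,0,0],0,0]]'
cat >> h.py <<'E'
def to(p):
    s=r.sense();A=rot(s['ee_rot']);print('pos',np.round(s['tool_pos'],4),'yaw x-axis',round(np.degrees(np.arctan2(A[1,0],A[0,0])),2),'tilt',A[2].round(4),'force',np.round(s['force'],1),'t',round(s['t'],2),'w',round(s['grip_width'],4))
    if p is not None: print('delta tool mm',(A.T@(np.array(p)-s['tool_pos'])*1000).round(1))
E
python3 - <<'E'
from h import *
to((.645,-.12,.28));c=cam('wrist');save(c,'w1.png');print(proj(c,(.645,-.12,.012)))
E
```

```text
t: 1.55
tool_pos: [0.5949, -0.1753, 0.2757]
ee_rot: [-0.586, 0.399, -0.392, 0.586]
force: [-0.3, -1.2, -0.4]
grip_width: 0.0859
pos [ 0.5949 -0.1753  0.2757] yaw x-axis -68.02 tilt [-0.0084 -1.     -0.0046] force [-0.3 -1.2 -0.4] t 1.55 w 0.0859
delta tool mm [-32.6  -4.3  67.2]
[297.11259395  95.38409875]
```

View pics/w1.png

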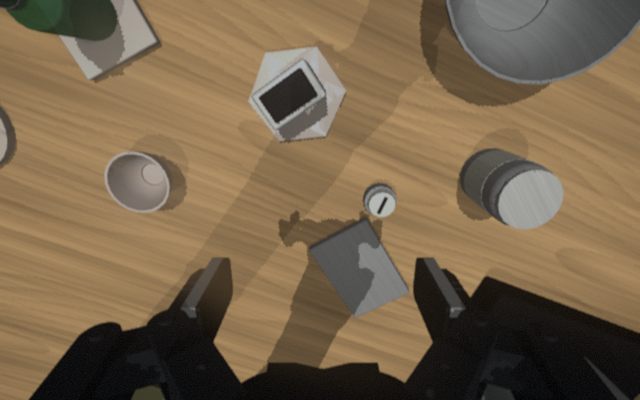

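Tin top corners lie near (250,92),(307,60),(327,97),(270,124); tray corners near (311,247),(366,220),(409,289),(358,316); hex corners (271,53),(317,47),(346,92),(326,136),(280,142),(249,100).

Run:
```python
from h import *
c=cam('wrist');im=c['color'];hsv=cv2.cvtColor(im,cv2.COLOR_RGB2HSV)
def rect(m,z,n):
    m=m.astype(np.uint8)*255;m=cv2.morphologyEx(m,cv2.MORPH_OPEN,np.ones((3,3)))
    q=max(cv2.findContours(m,0,2)[0],key=cv2.contourArea)
    P=np.float32([ray(c,p,z)[:2]*1000 for p in cv2.convexHull(q)[:,0]])
    print(n,cv2.minAreaRect(P),len(q));return P
def roi(a,b,x,y):
    m=np.zeros(im.shape[:2],bool);m[b:y,a:x]=1;return m
rect((hsv[...,2]<60)&roi(250,50,335,130),.097,'lid')
rect((hsv[...,1]<70)&roi(300,210,362,330)|(hsv[...,1]<70)&roi(362,218,415,330),.012,'tray')
P=rect((hsv[...,1]<70)&roi(240,40,350,146),.012,'hex')
print('circ',cv2.minEnclosingCircle(P))
for n,z,u in (('tin',.09,[(250,92),(307,60),(327,97),(270,124)]),('tray',.012,[(311,247),(366,220),(409,289),(358,316)]),('hex',.012,[(271,53),(317,47),(346,92),(326,136),(280,142),(249,100)])):
    P=np.array([ray(c,p,z)[:2]*1000 for p in u]);d=np.diff(np.vstack([P,P[:1]]),axis=0)
    print(n,P.mean(0).round(1),np.hypot(*d.T).round(),np.degrees(np.arctan2(d[:,1],d[:,0])).round(1))
```

```text
lid ((647.3757934570312, -116.85877990722656), (28.40690040588379, 48.00182342529297), 54.871551513671875) 82
tray ((449.4600524902344, -290.2239685058594), (142.98162841796875, 94.79399871826172), 52.613651275634766) 190
hex ((644.4523315429688, -119.4568862915039), (105.10429382324219, 117.74903106689453), 27.66535186767578) 138
circ ((644.2239379882812, -119.16690826416016), 60.0362663269043)
tin [ 649.2 -114.6] [63. 39. 63. 36.] [ -40.9 -128.5  136.4   52.1]
tray [ 452.1 -290.7] [ 87. 132.  89. 139.] [ -39.1 -126.5  145.8   52.6]
hex [ 644.9 -120. ] [54. 61. 58. 59. 62. 60.] [ -61.3 -123.1  177.6  119.4   56.6   -7.5]
```

```bash
python3 -m inch '[[[-16,0,34],0,0],[[-16,0,34],0,0],[[0,0,0],8.2,0],[[0,0,0],8.2,0],[[0,0,0],8.2,0],[[0,0,0],8.2,0],[[0,0,0],8.2,0],[[0,0,0],8.2,0],[[0,0,0],8.2,0],[[0,0,0],0,0],[[0,0,0],0,0]]'
python3 - <<'E'
from h import *
to((.6465,-.117,.2));c=cam('wrist');save(c,'w2.png')
im=c['color'];hsv=cv2.cvtColor(im,cv2.COLOR_RGB2HSV)
a,b=proj(c,(.647,-.117,.09));print(a,b)
m=np.zeros(im.shape[:2],np.uint8);a,b=int(a),int(b)
m[max(0,b-55):b+55,a-55:a+55]=(hsv[max(0,b-55):b+55,a-55:a+55,2]<60)*255
for q in cv2.findContours(m,0,2)[0]:
    if cv2.contourArea(q)>200:
        P=np.float32([ray(c,p,.097)[:2]*1000 for p in q[:,0]]);print(cv2.boundingRect(q),cv2.minAreaRect(P))
E
```

```text
t: 2.75
tool_pos: [0.6367, -0.1419, 0.2754]
ee_rot: [-0.31, 0.64, -0.636, 0.299]
force: [1.1, -0.2, 0.4]
grip_width: 0.0852
pos [ 0.6367 -0.1419  0.2754] yaw x-axis -128.96 tilt [ 0.0115 -0.9999 -0.0112] force [ 1.1 -0.2  0.4] t 2.75 w 0.0852
delta tool mm [-26.4  75.1  -7.2]
295.89609134732046 172.078670962417
(279, 150, 33, 46) ((647.753662109375, -117.60554504394531), (28.878232955932617, 47.975059509277344), 55.31816101074219)
```

View pics/w2.png

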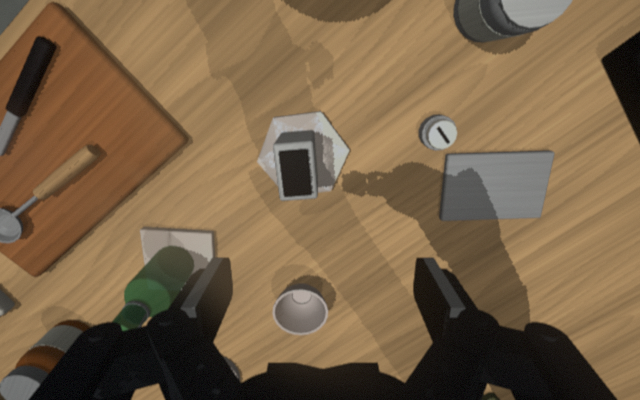

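```bash
python3 -m inch '[[[-13,20,-3.5],0,0],[[-13,20,-3.5],0,0],[[0,20,0],-4.2,0],[[0,0,0],0,0],[[0,0,0],0,0]]'
python3 - <<'E'
from h import *
to((.6477,-.1176,.048))
E
```

```text
t: 3.3
tool_pos: [0.6472, -0.12, 0.2152]
ee_rot: [-0.334, 0.627, -0.624, 0.326]
force: [-0.5, 0.1, 0.7]
grip_width: 0.0851
pos [ 0.6472 -0.12    0.2152] yaw x-axis -124.41 tilt [ 0.0086 -0.9999 -0.0093] force [-0.5  0.1  0.7] t 3.3 w 0.0851
delta tool mm [ -3.7 167.2   0.7]
```

```bash
python3 -m inch '[[[-2,35,0],0,0],[[-2,35,0.5],0,0],[[0,35,0],0,0],[[0,30,0],0,0],[[0,20,0],0,0],[[0,0,0],0,0],[[0,0,0],0,0]]'
python3 - <<'E'
from h import *
to((.6477,-.1176,.048))
E
```

```text
t: 4.0
tool_pos: [0.6572, -0.1232, 0.0663]
ee_rot: [0.326, -0.624, 0.63, -0.329]
force: [0.2, 0.4, 0.6]
grip_width: 0.0855
pos [ 0.6572 -0.1232  0.0663] yaw x-axis -124.86 tilt [ 0.001  -1.      0.0096] force [0.2 0.4 0.6] t 4.0 w 0.0855
delta tool mm [  0.8  18.2 -11.1]
```

```bash
python3 -m inch '[[[0,0,-11],0,0],[[0,0,0],0,0],[[0,0,0],0,0]]'
python3 - <<'E'
from h import *
to((.6477,-.1176,.048)); to(None)
c=cam('wrist');save(c,'w3.png');to((.6477,-.1176,.048))
hsv=cv2.cvtColor(c['color'],cv2.COLOR_RGB2HSV)
E
```

```text
t: 4.3
tool_pos: [0.652, -0.1188, 0.0719]
ee_rot: [0.323, -0.622, 0.632, -0.331]
force: [0.8, -0.2, 0.6]
grip_width: 0.0853
pos [ 0.652  -0.1188  0.0719] yaw x-axis -124.96 tilt [-0.0025 -0.9998  0.0185] force [ 0.8 -0.2  0.6] t 4.3 w 0.0853
delta tool mm [ 1.6 23.8 -4.6]
pos [ 0.652  -0.1188  0.0719] yaw x-axis -124.96 tilt [-0.0025 -0.9998  0.0185] force [ 0.8 -0.2  0.6] t 4.3 w 0.0853
pos [ 0.6521 -0.1186  0.0719] yaw x-axis -124.95 tilt [-0.0028 -0.9998  0.0185] force [ 0.8 -0.7  0.1] t 4.35 w 0.0855
delta tool mm [ 1.8 23.8 -4.6]
```

View pics/w3.png

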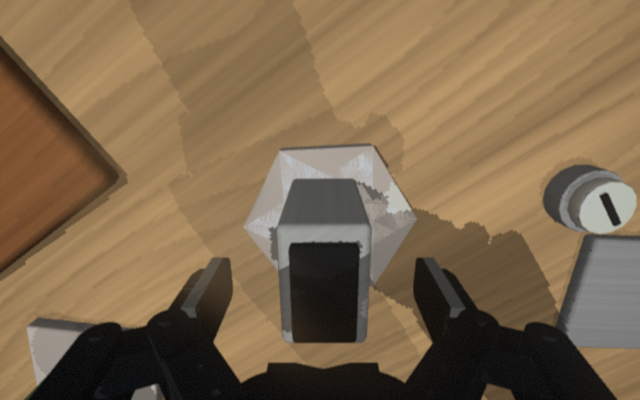

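Lid centred between the fingers (323 vs finger midpoint 323), edges aligned; need to descend 24 mm and come back 5 mm.

```bash
python3 -m inch '[[[0.5,8,-1.5],0,0],[[0.5,8,-1.5],0,0],[[0.5,8,-1.5],0,0],[[0,0,-1],0,0],[[0,0,0],0,0]]'
python3 - <<'E'
from h import *
to((.6477,-.1176,.048))
E
```

```text
t: 4.85
tool_pos: [0.6479, -0.1175, 0.0463]
ee_rot: [0.322, -0.621, 0.633, -0.331]
force: [-0.4, -0.2, 0.5]
grip_width: 0.0851
pos [ 0.6479 -0.1175  0.0463] yaw x-axis -124.99 tilt [-0.0034 -0.9998  0.0203] force [-0.4 -0.2  0.5] t 4.85 w 0.0851
delta tool mm [ 0.2 -1.7 -0.1]
```

```bash
python3 -m inch '[[[0,0,0],0,255],[[0,0,0],0,255],[[0,0,0],0,255],[[0,0,0],0,255],[[0,0,0],0,255],[[0,0,0],0,255]]' 40
python3 - <<'E'
from h import *
to((.4500,-.2895,.048))
E
```

```text
t: 5.45
tool_pos: [0.648, -0.1175, 0.0464]
ee_rot: [0.322, -0.621, 0.633, -0.331]
force: [-0.8, 0.4, -1.0]
grip_width: 0.0415
pos [ 0.648  -0.1175  0.0464] yaw x-axis -124.98 tilt [-0.0034 -0.9998  0.0205] force [-0.8  0.4 -1. ] t 5.45 w 0.0415
delta tool mm [254.4  -3.8 -63.6]
```

```bash
python3 -m inch '[[[0,-15,0],0,255],[[0,-25,0],0,255],[[0,-25,0],0,255],[[10,-5,-2],0,255],[[30,0,-8],0,255],[[40,0,-10],0,255],[[40,0,-10],0,255],[[40,0,-10],0,255],[[40,0,-10],0,255],[[25,0,-7],0,255],[[10,0,-2],0,255],[[0,0,0],0,255],[[0,0,0],0,255]]'
python3 - <<'E'
from h import *
to((.4500,-.2895,.0465))
E
```

```text
t: 6.75
tool_pos: [0.4524, -0.2823, 0.1187]
ee_rot: [0.322, -0.621, 0.633, -0.331]
force: [0.3, 0.3, -0.6]
grip_width: 0.0414
pos [ 0.4524 -0.2823  0.1187] yaw x-axis -124.99 tilt [-0.003  -0.9998  0.02  ] force [ 0.3  0.3 -0.6] t 6.75 w 0.0414
delta tool mm [ 7.5 72.2  0.7]
```

```bash
python3 -m inch '[[[4,20,0],0,255],[[4,20,0],0,255],[[0,15,0],0,255],[[0,5,0],0,255],[[0,0,0],0,255],[[0,0,0],0,255]]'
python3 - <<'E'
from h import *
to((.4500,-.2895,.0465))
c=cam('wrist');save(c,'w4.png')
E
```

```text
t: 7.35
tool_pos: [0.461, -0.2816, 0.0576]
ee_rot: [0.323, -0.617, 0.631, -0.34]
force: [-0.8, -0.1, -1.4]
grip_width: 0.0414
pos [ 0.461  -0.2816  0.0576] yaw x-axis -124.04 tilt [-0.0113 -0.9995  0.0284] force [-0.8 -0.1 -1.4] t 7.35 w 0.0414
delta tool mm [12.9 10.9 -5. ]
```

View pics/w4.png

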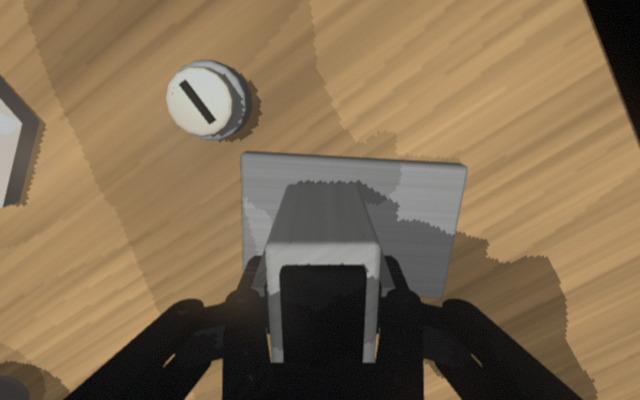

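```bash
python3 -c "
from h import *
print(np.round(r.sense()['joint_pos'],3))"; python3 -m inch '[[[6,0,-2],0,255],[[6,0,-3],0,255],[[0,0,0],0,255]]';  python3 -c "
from h import *
print(np.round(r.sense()['joint_pos'],3));to((.45,-.2895,.0465))"
```

```text
[ 0.466  0.849  0.003  1.981 -0.037  0.282 -1.662]
t: 7.7
tool_pos: [0.4504, -0.2897, 0.0591]
ee_rot: [0.323, -0.616, 0.632, -0.341]
force: [-1.1, -1.1, -1.3]
grip_width: 0.0421
[ 0.491  0.843 -0.     1.998 -0.029  0.269 -1.646]
pos [ 0.4504 -0.2897  0.0591] yaw x-axis -124.0 tilt [-0.0113 -0.9994  0.0315] force [-1.1 -1.1 -1.3] t 7.7 w 0.0421
delta tool mm [ 0.2 12.6 -0.8]
```

```bash
python3 -m inch '[[[0,4,0],0,255],[[0,4,0],0,255],[[0,0,0],0,255]]';  python3 -c "
from h import *
print(np.round(r.sense()['joint_pos'],3));to((.45,-.2895,.0465))"
```

```text
t: 8.0
tool_pos: [0.4504, -0.2906, 0.0511]
ee_rot: [0.322, -0.616, 0.633, -0.34]
force: [0.3, -0.5, -1.5]
grip_width: 0.0416
[ 4.920e-01  8.580e-01 -1.000e-03  1.999e+00 -2.900e-02  2.510e-01
 -1.646e+00]
pos [ 0.4504 -0.2906  0.0511] yaw x-axis -124.09 tilt [-0.0113 -0.9994  0.0326] force [ 0.3 -0.5 -1.5] t 8.0 w 0.0416
delta tool mm [-0.6  4.5 -1.1]
```

```bash
python3 -m inch '[[[0,2,-0.5],0,255],[[0,1.5,-0.5],0,255],[[0,0,0],0,255]]';  python3 -m inch '[[[0,1,0],0,255],[[0,0,0],0,255]]'; python3 -c "
from h import *
to((.45,-.2895,.0465))"
```

```text
t: 8.3
tool_pos: [0.4498, -0.2897, 0.0469]
ee_rot: [0.323, -0.616, 0.633, -0.34]
force: [-0.8, 0.2, -1.9]
grip_width: 0.0417
t: 8.5
tool_pos: [0.4501, -0.2898, 0.0468]
ee_rot: [0.322, -0.616, 0.633, -0.341]
force: [0.8, 0.2, -1.8]
grip_width: 0.0416
pos [ 0.4501 -0.2898  0.0468] yaw x-axis -124.06 tilt [-0.0115 -0.9994  0.033 ] force [ 0.8  0.2 -1.8] t 8.5 w 0.0416
delta tool mm [-0.2  0.3 -0.3]
```

```bash
python3 -m inch '[[[0,1.5,0],0,255],[[0,0,0],0,255]]'; python3 -m inch '[[[0,1.5,0],0,255],[[0,0,0],0,255]]'
```

```text
t: 8.7
tool_pos: [0.4508, -0.2901, 0.0466]
ee_rot: [0.322, -0.615, 0.633, -0.341]
force: [-0.2, 0.1, -2.0]
grip_width: 0.0415
t: 8.9
tool_pos: [0.4511, -0.2903, 0.0466]
ee_rot: [0.322, -0.615, 0.634, -0.341]
force: [-0.3, -0.0, -1.9]
grip_width: 0.0416
```

```bash
python3 -m inch '[[[0,3,0],0,255]]'; python3 -m inch '[[[0,3,0],0,255]]';python3 -m inch '[[[0,0,0],0,255]]'
```

```text
t: 9.0
tool_pos: [0.4519, -0.2904, 0.0459]
ee_rot: [0.322, -0.615, 0.634, -0.342]
force: [-7.1, 7.3, 54.4]
grip_width: 0.0416
t: 9.1
tool_pos: [0.4519, -0.2904, 0.0459]
ee_rot: [0.321, -0.614, 0.635, -0.342]
force: [-7.5, 5.2, 43.2]
grip_width: 0.0419
t: 9.2
tool_pos: [0.452, -0.2905, 0.047]
ee_rot: [0.321, -0.614, 0.635, -0.342]
force: [-1.3, -0.4, -1.5]
grip_width: 0.0418
```

```bash
python3 -m inch '[[[0,0.7,0],0,255],[[0,0,0],0,0],[[0,0,0],0,0],[[0,0,0],0,0],[[0,0,0],0,0],[[0,0,0],0,0]]';python3 -m inch '[[[0,-8,0],0,0],[[0,-15,0],0,0],[[0,-20,0],0,0],[[0,-20,0],0,0],[[0,-20,0],0,0],[[0,-20,0],0,0],[[0,-20,0],0,0],[[0,-10,0],0,0],[[0,0,0],0,0]]'
python3 -c "
from h import *
to((.45,.26,.25));c=cam('wrist');save(c,'w5.png')"
```

```text
t: 9.8
tool_pos: [0.4526, -0.2907, 0.0447]
ee_rot: [0.321, -0.614, 0.635, -0.342]
force: [-0.3, -0.3, 0.4]
grip_width: 0.0855
t: 10.7
tool_pos: [0.4462, -0.2887, 0.1858]
ee_rot: [0.321, -0.614, 0.635, -0.342]
force: [-0.2, -0.4, -0.7]
grip_width: 0.0856
pos [ 0.4462 -0.2887  0.1858] yaw x-axis -124.04 tilt [-0.0121 -0.9991  0.0403] force [-0.2 -0.4 -0.7] t 10.7 w 0.0856
delta tool mm [-457.6  -70.9 -301.4]
```

View pics/w5.png

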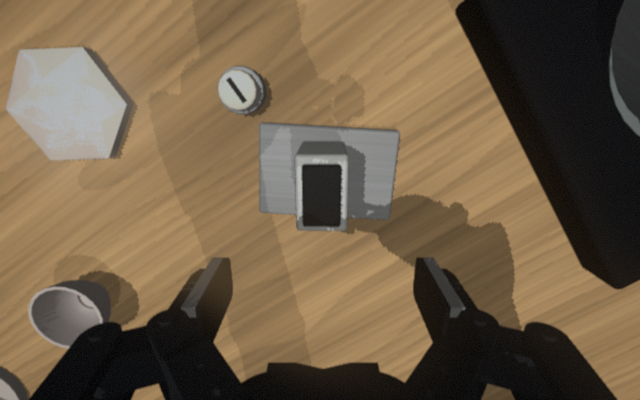

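Tin is upright on the tray (tin ~(322,190) in tray (260–398,125–218)). Next the mill.

```bash
python3 -m inch '[[[0,-8,0],-8.2,0],[[0,-8,0],-8.2,0],[[0,-8,0],-8.2,0],[[0,-8,0],-8.2,0],[[0,-8,0],-8.2,0],[[0,-8,0],-8.2,0],[[0,-8,0],-8.2,0],[[0,-8,0],-8.2,0],[[0,0,0],0,0],[[0,0,0],0,0]]'
python3 -c "
from h import *
to((.45,.259,.25));print(rot(r.sense()['ee_rot'])[:,1],np.round(r.sense()['joint_pos'],2))"
```

```text
t: 11.75
tool_pos: [0.4379, -0.284, 0.2397]
ee_rot: [-0.621, 0.325, -0.338, 0.628]
force: [0.3, 0.6, -0.6]
grip_width: 0.0855
pos [ 0.4379 -0.284   0.2397] yaw x-axis -55.92 tilt [ 0.0111 -0.9998  0.0175] force [ 0.3  0.6 -0.6] t 11.75 w 0.0855
delta tool mm [-442.8   -9.7  314.5]
[ 2.07154322e-02  5.92647246e-04 -9.99785237e-01] [ 0.73  0.55 -0.37  1.87  0.27  0.74 -0.76]
```

```bash
python3 -m inch '[[[-20,0,14],0,0],[[-33,0,23],0,0],[[-33,0,23],0,0],[[-33,0,23],0,0],[[-33,0,23],0,0],[[-33,0,23],0,0],[[-33,0,23],0,0],[[-33,0,23],0,0],[[-33,0,23],0,0],[[-33,0,23],0,0],[[-33,0,23],0,0],[[-33,0,23],0,0],[[-20,0,14],0,0],[[0,0,0],0,0],[[0,0,0],0,0]]'
python3 -c "
from h import *
to((.45,.259,.25));print(rot(r.sense()['ee_rot'])[:,1],np.round(r.sense()['joint_pos'],2));c=cam('wrist');save(c,'w6.png')
print(proj(c,(.45,.259,.012)),proj(c,(.45,.259,.13)))"
```

```text
t: 13.25
tool_pos: [0.4517, 0.2253, 0.2272]
ee_rot: [-0.615, 0.346, -0.348, 0.617]
force: [0.5, -0.1, -0.7]
grip_width: 0.0852
pos [0.4517 0.2253 0.2272] yaw x-axis -58.82 tilt [ 0.002  -1.      0.0034] force [ 0.5 -0.1 -0.7] t 13.25 w 0.0852
delta tool mm [-29.7 -22.8  16.1]
[ 3.94208761e-03  2.05290661e-05 -9.99992230e-01] [-0.38  0.55 -0.28  1.93  0.23  0.7  -1.82]
[295.48534564 146.59181503] [283.92017234 175.45992096]
```

View pics/w6.png

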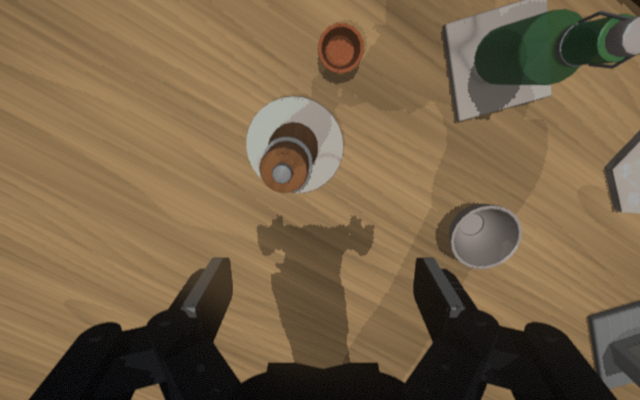

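Nut at about (283,174), round stand disc centred near (295,145); tilt has vanished.

Run:
```python
from h import *
c=cam('wrist');im=c['color'];hsv=cv2.cvtColor(im,cv2.COLOR_RGB2HSV)
m=np.zeros(im.shape[:2],np.uint8);b=(slice(85,205),slice(235,355));m[b]=((hsv[b][...,1]<70)&(hsv[b][...,2]>100))*255
q=max(cv2.findContours(m,0,2)[0],key=cv2.contourArea)
P=np.float32([ray(c,p,.012)[:2]*1000 for p in cv2.convexHull(q)[:,0]]);print('stand',cv2.minEnclosingCircle(P))
m[:]=0;b=(slice(162,186),slice(270,296));m[b]=(hsv[b][...,1]<90)*255
q=max(cv2.findContours(m,0,2)[0],key=cv2.contourArea);M=cv2.moments(q);u=(M['m10']/M['m00'],M['m01']/M['m00']);print(u,cv2.contourArea(q))
p=ray(c,u,.13);print('nut',p);to((p[0],p[1],.085))
# bowl, rim circle at z .045
```

```text
stand ((449.3486633300781, 259.9673156738281), 55.01051330566406)
(281.8712871287129, 172.9257425742574) 303.0
nut [0.45095213 0.26144428 0.13      ]
pos [0.4519 0.2245 0.2275] yaw x-axis -58.88 tilt [ 0.0021 -1.      0.0037] force [ 0.5 -1.1  0.7] t 13.35 w 0.0853
delta tool mm [-32.5 142.5  17.8]
```

```bash
python3 -m inch '[[[-16,10,9],0,0],[[-16,10,9],0,0],[[0,15,0],0,0],[[0,15,0],0,0],[[0,15,0],0,0],[[0,15,0],0,0],[[0,10,0],0,0],[[0,0,0],0,0]]'
python3 -c "
from h import *
to((.451,.2614,.085))"
```

```text
t: 14.15
tool_pos: [0.4547, 0.247, 0.1341]
ee_rot: [0.613, -0.353, 0.359, -0.609]
force: [0.3, -0.2, 0.2]
grip_width: 0.0857
pos [0.4547 0.247  0.1341] yaw x-axis -60.44 tilt [ 1.e-02 -1.e+00 -1.e-04] force [ 0.3 -0.2  0.2] t 14.15 w 0.0857
delta tool mm [-14.8  49.    3.9]
```

```bash
python3 -m inch '[[[-8,0,2],0,0],[[-7,0,2],0,0],[[0,8,0],0,0],[[0,8,0],0,0],[[0,0,0],0,0]]'
python3 -c "
from h import *
to((.451,.2614,.085));c=cam('wrist');save(c,'w7.png');print(proj(c,(.451,.2614,.13)))"
```

```text
t: 14.65
tool_pos: [0.4518, 0.2636, 0.1187]
ee_rot: [0.611, -0.353, 0.36, -0.61]
force: [0.4, -0.0, 0.5]
grip_width: 0.085
pos [0.4518 0.2636 0.1187] yaw x-axis -60.53 tilt [ 0.0096 -0.9999  0.0039] force [ 0.4 -0.   0.5] t 14.65 w 0.085
delta tool mm [ 1.2 33.7 -1.9]
[326.32089064 274.30278756]
```

View pics/w7.png

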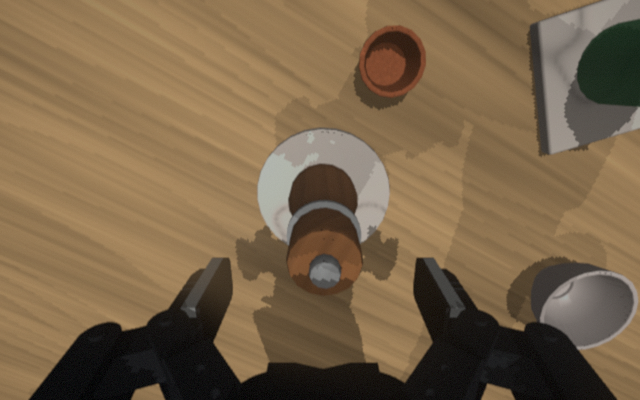

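Nut at (325,271), matching prediction (326,274). Descend and grip.

```bash
python3 -m inch '[[[0.5,8,-0.5],0,0],[[0.5,8,-0.5],0,0],[[0,8,-0.5],0,0],[[0,6,-0.5],0,0],[[0,0,0],0,0]]'
python3 -c "
from h import *
to((.451,.2614,.085))"
```

```text
t: 15.2
tool_pos: [0.4509, 0.2606, 0.0861]
ee_rot: [0.611, -0.353, 0.36, -0.61]
force: [-0.1, 1.1, 0.7]
grip_width: 0.0853
pos [0.4509 0.2606 0.0861] yaw x-axis -60.59 tilt [ 0.0101 -0.9999  0.0035] force [-0.1  1.1  0.7] t 15.2 w 0.0853
delta tool mm [-0.6  1.1  0.4]
```

```bash
python3 -m inch '[[[0,0,0],0,255],[[0,0,0],0,255],[[0,0,0],0,255],[[0,0,0],0,255],[[0,0,0],0,255],[[0,0,0],0,255]]' 40
python3 -m inch '[[[0,-8,0],0,255],[[0,-15,0],0,255],[[0,-15,0],0,255],[[0,-15,0],0,255],[[0,-15,0],0,255],[[0,-15,0],0,255],[[0,-15,0],0,255],[[0,-8,0],0,255],[[0,0,0],0,255]]'
python3 -c "
from h import *
to((.6445,-.1195,.0865))"
```

```text
t: 15.8
tool_pos: [0.4511, 0.2609, 0.0864]
ee_rot: [0.611, -0.353, 0.36, -0.61]
force: [0.1, 0.1, -1.4]
grip_width: 0.0394
t: 16.7
tool_pos: [0.4493, 0.2604, 0.1997]
ee_rot: [0.612, -0.353, 0.361, -0.61]
force: [0.3, 0.2, -1.5]
grip_width: 0.0388
pos [0.4493 0.2604 0.1997] yaw x-axis -60.59 tilt [ 0.0108 -0.9999  0.003 ] force [ 0.3  0.2 -1.5] t 16.7 w 0.0388
delta tool mm [425.6 117.8 -16.8]
```

```bash
python3 -m inch '[[[20,0,-1],0,255],[[36,0,-1.5],0,255],[[36,0,-1.5],0,255],[[36,0,-1.5],0,255],[[36,0,-1.5],0,255],[[36,0,-1.5],0,255],[[36,0,-1.5],0,255],[[36,0,-1.5],0,255],[[36,0,-1.5],0,255],[[36,0,-1.5],0,255],[[36,0,-1.5],0,255],[[20,0,0],0,255],[[8,0,0],0,255],[[0,0,0],0,255],[[0,0,0],0,255]]'
python3 -c "
from h import *
to((.6445,-.1195,.0865))"
```

```text
t: 18.2
tool_pos: [0.6363, -0.115, 0.1905]
ee_rot: [0.616, -0.357, 0.352, -0.607]
force: [-0.2, 0.9, -2.2]
grip_width: 0.0391
pos [ 0.6363 -0.115   0.1905] yaw x-axis -60.19 tilt [ 3.000e-04 -9.999e-01 -1.430e-02] force [-0.2  0.9 -2.2] t 18.2 w 0.0391
delta tool mm [  7.9 104.    6.4]
```

```bash
python3 -m inch '[[[4,4,3],0,255],[[4,10,3],0,255],[[0,12,0],0,255],[[0,12,0],0,255],[[0,12,0],0,255],[[0,10,0],0,255],[[0,5,0],0,255],[[0,0,0],0,255]]'
python3 -c "
from h import *
to((.6445,-.1195,.0865))"
```

```text
t: 19.0
tool_pos: [0.6428, -0.1128, 0.118]
ee_rot: [0.618, -0.357, 0.347, -0.609]
force: [0.3, -0.6, -1.9]
grip_width: 0.0389
pos [ 0.6428 -0.1128  0.118 ] yaw x-axis -59.7 tilt [-0.0054 -0.9998 -0.017 ] force [ 0.3 -0.6 -1.9] t 19.0 w 0.0389
delta tool mm [ 6.9 31.5 -1.4]
```

```bash
python3 -m inch '[[[4,0,-1],0,255],[[3,6,0],0,255],[[0,6,0],0,255],[[0,6,0],0,255],[[0,5,0],0,255],[[0,3,0],0,255],[[0,0,0],0,255]]'
python3 -c "
from h import *
to((.6445,-.1195,.0865));c=cam('wrist');save(c,'w8.png')"
```

```text
t: 19.7
tool_pos: [0.6463, -0.1207, 0.0909]
ee_rot: [0.617, -0.356, 0.348, -0.609]
force: [-0.3, -0.4, -1.5]
grip_width: 0.0393
pos [ 0.6463 -0.1207  0.0909] yaw x-axis -59.75 tilt [-0.0036 -0.9999 -0.0149] force [-0.3 -0.4 -1.5] t 19.7 w 0.0393
delta tool mm [-1.9  4.4 -0.9]
```

View pics/w8.png

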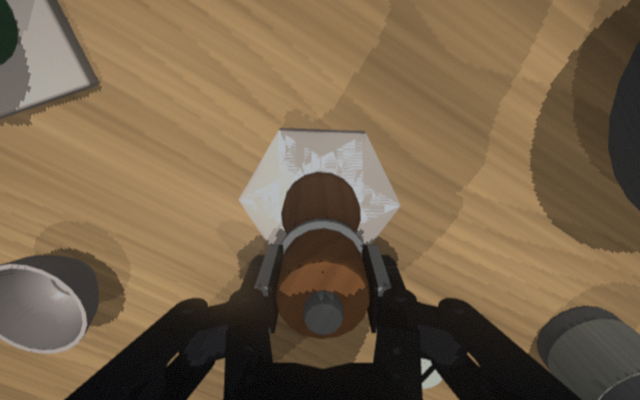

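Run:
```python
from h import *
c=cam('wrist')
a,b,d,e=[ray(c,u,.012) for u in((240,200),(400,206),(281,130),(366,131))]
print('hex mid corners',(a+b)/2,np.linalg.norm(a-b),np.linalg.norm(d-e)); n=(d+e)/2;v=(a+b)/2-n;print(np.linalg.norm(v), n+v/np.linalg.norm(v)*.052)
f=ray(c,(320,172),.027);l=ray(c,(281,200),.027);r_=ray(c,(360,200),.027);print('foot', f+v/np.linalg.norm(v)*.027)
to((.6445,-.1195,.0865))
```

```text
hex mid corners [ 0.64415572 -0.11970602  0.012     ] 0.11817416435244202 0.05791358416727449
0.053250378568403575 [ 0.64526387 -0.11912683  0.012     ]
foot [ 0.64462669 -0.11809169  0.027     ]
pos [ 0.6467 -0.1208  0.0914] yaw x-axis -59.76 tilt [-0.0031 -0.9999 -0.0141] force [ 0.2  0.5 -2.1] t 19.8 w 0.0393
delta tool mm [-2.2  4.9 -1.2]
```

```bash
python3 -m inch '[[[0,2,0],0,255],[[0,1.5,0],0,255],[[0,0,0],0,255]]'; python3 -m inch '[[[0,1.5,0],0,255]]'; python3 -m inch '[[[0,1,0],0,255]]'
python3 -c "
from h import *
to((.6445,-.1195,.0865))"
```

```text
t: 20.1
tool_pos: [0.6471, -0.1206, 0.0883]
ee_rot: [0.617, -0.355, 0.349, -0.61]
force: [-0.4, 0.8, -1.6]
grip_width: 0.0391
t: 20.2
tool_pos: [0.6474, -0.1206, 0.087]
ee_rot: [0.617, -0.355, 0.349, -0.61]
force: [0.4, -0.5, -1.4]
grip_width: 0.0391
t: 20.3
tool_pos: [0.6475, -0.1204, 0.0867]
ee_rot: [0.617, -0.355, 0.349, -0.61]
force: [-2.0, -0.0, 7.9]
grip_width: 0.0392
pos [ 0.6475 -0.1204  0.0867] yaw x-axis -59.75 tilt [-0.0019 -0.9999 -0.0123] force [-2.  -0.   7.9] t 20.3 w 0.0392
delta tool mm [-2.3  0.2 -2.1]
```

Contact (7.9 N). Release and lift.

```bash
python3 -m inch '[[[0,0,0],0,0],[[0,0,0],0,0],[[0,0,0],0,0],[[0,0,0],0,0],[[0,0,0],0,0],[[0,0,0],0,0]]'; python3 -m inch '[[[0,-8,0],0,0],[[0,-12,0],0,0],[[0,-15,0],0,0],[[0,-15,0],0,0],[[0,-15,0],0,0],[[0,-20,0],0,0],[[0,-20,0],0,0],[[0,-20,0],0,0],[[0,-20,0],0,0],[[0,-10,0],0,0],[[0,0,0],0,0]]'
python3 - <<'E'
from h import *
to((.637,.121,.26));c=cam('wrist');save(c,'w9.png');print(proj(c,(.6445,-.1195,.012)),proj(c,(.6445,-.1195,.13)),proj(c,(.637,.121,.012)))
hsv=cv2.cvtColor(c['color'],cv2.COLOR_RGB2HSV);u=proj(c,(.6445,-.1195,.13));a,b=int(u[0]),int(u[1])
m=np.zeros(hsv.shape[:2],np.uint8);sl=(slice(b-14,b+14),slice(a-14,a+14));m[sl]=(hsv[sl][...,1]<90)*255
q=max(cv2.findContours(m,0,2)[0],key=cv2.contourArea);M=cv2.moments(q);u=(M['m10']/M['m00'],M['m01']/M['m00']);print(u,cv2.contourArea(q),ray(c,u,.13))
E
```

```text
t: 20.9
tool_pos: [0.6484, -0.1206, 0.0872]
ee_rot: [0.616, -0.354, 0.35, -0.61]
force: [-0.6, -0.4, -0.6]
grip_width: 0.0854
t: 22.0
tool_pos: [0.6518, -0.1194, 0.2618]
ee_rot: [0.614, -0.351, 0.354, -0.612]
force: [0.1, 0.3, 0.6]
grip_width: 0.0851
pos [ 0.6518 -0.1194  0.2618] yaw x-axis -59.74 tilt [ 0.0055 -1.     -0.0011] force [0.1 0.3 0.6] t 22.0 w 0.0851
delta tool mm [-215.1    0.5  108.4]
[318.34310374 158.13919192] [317.67292203 188.05745647] [129.47263863  58.77409209]
(318.34615384615387, 186.6764705882353) 221.0 [ 0.64593491 -0.11937268  0.13      ]
```

View pics/w9.png

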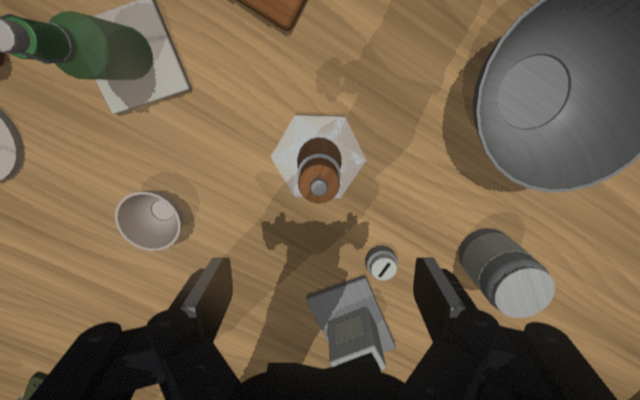

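Mill stands upright at (645.9,-119.4) mm, 1.4 mm from the hex centre. Next the bottle.

```bash
python3 -m inch '[[[-20,-2,10],0,0],[[-34,-2,17],0,0],[[-34,-2,17],0,0],[[-34,-2,17],0,0],[[-34,-2,17],0,0],[[-30,0,15],0,0],[[-15,0,8],0,0],[[0,0,0],0,0],[[0,0,0],0,0]]'
python3 - <<'E'
from h import *
to((.637,.121,.117));c=cam('wrist');save(c,'w10.png');print(proj(c,(.637,.121,.012)),proj(c,(.637,.121,.166)))
E
```

```text
t: 22.95
tool_pos: [0.6312, 0.1089, 0.2585]
ee_rot: [0.619, -0.357, 0.349, -0.606]
force: [-0.7, -0.1, -0.9]
grip_width: 0.0851
pos [0.6312 0.1089 0.2585] yaw x-axis -59.94 tilt [-2.000e-04 -9.998e-01 -2.120e-02] force [-0.7 -0.1 -0.9] t 22.95 w 0.0851
delta tool mm [ -7.5 141.3  14. ]
[316.13052805 140.81048333] [312.65828284 180.55230915]
```

View pics/w10.png

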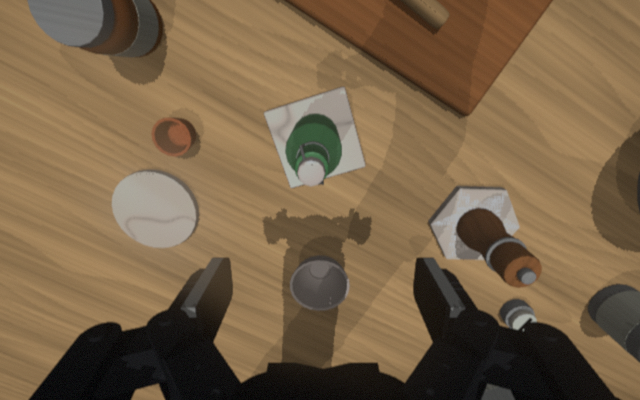

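Stopper near (311,173); square stand corners about (263,113),(345,87),(366,163),(291,187); round stand free at (154,209).

Run:
```python
from h import *
c=cam('wrist');hsv=cv2.cvtColor(c['color'],cv2.COLOR_RGB2HSV)
def hull(x0,y0,x1,y1,cond,z):
    m=np.zeros(hsv.shape[:2],np.uint8);s=(slice(y0,y1),slice(x0,x1));m[s]=cond(hsv[s])*255
    q=max(cv2.findContours(m,0,2)[0],key=cv2.contourArea);M=cv2.moments(q)
    return np.float32([ray(c,p,z)[:2]*1000 for p in cv2.convexHull(q)[:,0]]),(M['m10']/M['m00'],M['m01']/M['m00']),cv2.contourArea(q)
br=lambda h:(h[...,1]<70)&(h[...,2]>90)
P,_,_=hull(258,80,372,192,br,.012);print('square',cv2.minAreaRect(P))
P,_,_=hull(105,165,205,252,br,.012);print('round',cv2.minEnclosingCircle(P))
P,u,a=hull(294,155,330,187,lambda h:(h[...,1]<60)&(h[...,2]>140),.16);print('stopper',u,a,ray(c,u,.164))
p=ray(c,u,.164);to((p[0],p[1],.117))
```

```text
square ((636.1475219726562, 120.47814178466797), (104.98799133300781, 99.64740753173828), 47.05234146118164)
round ((452.2849426269531, 258.8263244628906), 57.2557487487793)
stopper (308.9993883792049, 173.86911314984707) 545.0 [0.63961758 0.12577798 0.164     ]
pos [0.6315 0.1081 0.2588] yaw x-axis -60.04 tilt [-1.000e-04 -9.998e-01 -2.080e-02] force [ 0.7 -0.4 -0. ] t 23.05 w 0.0855
delta tool mm [-11.2 141.4  18.8]
```

```bash
python3 -m inch '[[[-5,5,9],0,0],[[-5,10,9],0,0],[[0,12,0],0,0],[[0,12,0],0,0],[[0,12,0],0,0],[[0,8,0],0,0],[[0,0,0],0,0],[[0,0,0],0,0]]'
python3 - <<'E'
from h import *
to((.639,.124,.117));c=cam('wrist');save(c,'w11.png');print(proj(c,(.639,.124,.166)))
E
```

```text
t: 23.85
tool_pos: [0.6417, 0.12, 0.1916]
ee_rot: [0.619, -0.36, 0.352, -0.603]
force: [-0.5, -0.5, 0.5]
grip_width: 0.0854
pos [0.6417 0.12   0.1916] yaw x-axis -60.47 tilt [ 0.0017 -0.9997 -0.0259] force [-0.5 -0.5  0.5] t 23.85 w 0.0854
delta tool mm [-5.  74.6  1.5]
[314.38244379 235.21957996]
```

View pics/w11.png

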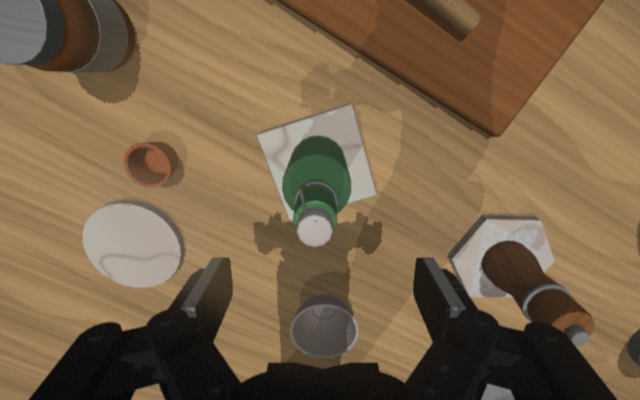

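Run:
```python
from h import *
c=cam('wrist');p=ray(c,(315,228),.166);print(p);to((p[0],p[1],.117))
```

```text
[0.64316141 0.12591292 0.166     ]
pos [0.6419 0.1201 0.1921] yaw x-axis -60.47 tilt [ 0.0019 -0.9997 -0.0253] force [-0.   0.3 -0.2] t 23.95 w 0.0854
delta tool mm [-4.6 74.9  5.9]
```

```bash
python3 -m inch '[[[-3,0,3],0,0],[[-2,0,2],0,0],[[0,10,0],0,0],[[0,10,0],0,0],[[0,10,0],0,0],[[0,8,0],0,0],[[0,0,0],0,0]]'
python3 - <<'E'
from h import *
to((.6415,.1255,.117));c=cam('wrist');save(c,'w12.png');print(proj(c,(.6415,.1255,.166)))
E
```

```text
t: 24.65
tool_pos: [0.6437, 0.1275, 0.1517]
ee_rot: [0.618, -0.359, 0.353, -0.603]
force: [-1.2, 0.4, -0.9]
grip_width: 0.0853
pos [0.6437 0.1275 0.1517] yaw x-axis -60.45 tilt [ 0.0023 -0.9997 -0.0231] force [-1.2  0.4 -0.9] t 24.65 w 0.0853
delta tool mm [ 0.6 34.8 -2.1]
[324.42216473 280.55227324]
```

View pics/w12.png

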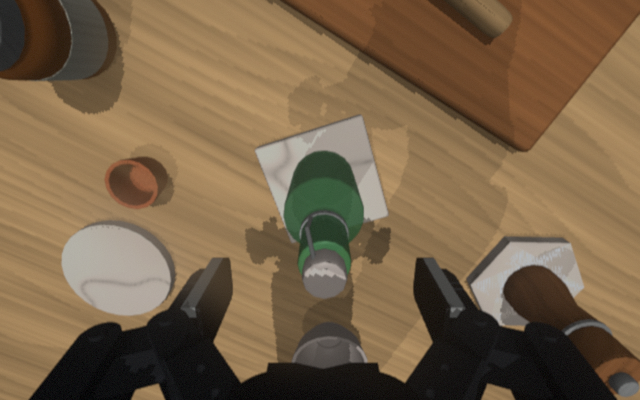

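Stopper (325,278) agrees with prediction; pictures viewed: 15, so later checks will be numeric.

```bash
python3 -m inch '[[[0,8,-0.5],0,0],[[0,8,-0.5],0,0],[[0,8,-0.5],0,0],[[0,7,-0.5],0,0],[[0,2,0],0,0],[[0,0,0],0,0]]'
python3 -c "
from h import *
to((.6415,.1255,.117))"
```

```text
t: 25.3
tool_pos: [0.6418, 0.1259, 0.1166]
ee_rot: [0.618, -0.359, 0.353, -0.604]
force: [-0.3, 0.4, 0.1]
grip_width: 0.0851
pos [0.6418 0.1259 0.1166] yaw x-axis -60.48 tilt [ 0.0027 -0.9998 -0.0216] force [-0.3  0.4  0.1] t 25.3 w 0.0851
delta tool mm [ 0.2 -0.4 -0.5]
```

```bash
python3 -m inch '[[[0,0,0],0,255],[[0,0,0],0,255],[[0,0,0],0,255],[[0,0,0],0,255],[[0,0,0],0,255],[[0,0,0],0,255],[[0,0,0],0,255]]' 50
python3 -m inch '[[[0,-8,0],0,255],[[0,-15,0],0,255],[[0,-15,0],0,255],[[0,-15,0],0,255],[[0,-15,0],0,255],[[0,-15,0],0,255],[[0,-8,0],0,255],[[0,0,0],0,255]]'
python3 -c "
from h import *
to((.450,.2597,.117))"
```

```text
t: 26.0
tool_pos: [0.6429, 0.1261, 0.1178]
ee_rot: [0.617, -0.359, 0.354, -0.604]
force: [0.1, 0.1, -0.4]
grip_width: 0.0268
t: 26.8
tool_pos: [0.6424, 0.1271, 0.2161]
ee_rot: [0.618, -0.359, 0.353, -0.604]
force: [-0.2, 0.1, -4.0]
grip_width: 0.027
pos [0.6424 0.1271 0.2161] yaw x-axis -60.44 tilt [ 0.0021 -0.9997 -0.0225] force [-0.2  0.1 -4. ] t 26.8 w 0.027
delta tool mm [-210.4  100.9  -99.7]
```

```bash
python3 -m inch '[[[-15,0,-7],0,255],[[-25,0,-12],0,255],[[-27,0,-13],0,255],[[-27,0,-13],0,255],[[-27,0,-13],0,255],[[-27,0,-13],0,255],[[-27,0,-13],0,255],[[-20,0,-10],0,255],[[-10,0,-5],0,255],[[0,0,0],0,255],[[0,0,0],0,255]]'
python3 -c "
from h import *
to((.450,.2597,.1178));print(np.round(r.sense()['joint_pos'],2))"
```

```text
t: 27.9
tool_pos: [0.4472, 0.2574, 0.214]
ee_rot: [0.62, -0.361, 0.353, -0.601]
force: [0.8, 0.1, -3.3]
grip_width: 0.0269
pos [0.4472 0.2574 0.214 ] yaw x-axis -60.61 tilt [ 0.0046 -0.9996 -0.0291] force [ 0.8  0.1 -3.3] t 27.9 w 0.0269
delta tool mm [-1.1 96.1  6.4]
[-0.43  0.59 -0.29  1.88  0.24  0.73 -1.92]
```

```bash
python3 -m inch '[[[-1,0,3],0,255],[[0,0,3],0,255],[[0,8,0],0,255],[[0,8,0],0,255],[[0,8,0],0,255],[[0,8,0],0,255],[[0,8,0],0,255],[[0,8,0],0,255],[[0,8,0],0,255],[[0,0,0],0,255]]'
python3 -c "
from h import *
to((.450,.2597,.1178))"
```

```text
t: 28.9
tool_pos: [0.4549, 0.2563, 0.1513]
ee_rot: [0.619, -0.362, 0.356, -0.598]
force: [0.2, 0.3, -3.6]
grip_width: 0.0267
pos [0.4549 0.2563 0.1513] yaw x-axis -61.07 tilt [ 0.0071 -0.9995 -0.0302] force [ 0.2  0.3 -3.6] t 28.9 w 0.0267
delta tool mm [-5.6 33.5 -1.6]
```

```bash
python3 -m inch '[[[-3,6,-1],0,255],[[-2,6,0],0,255],[[0,6,0],0,255],[[0,5,0],0,255],[[0,3,0],0,255],[[0,0,0],0,255]]'
python3 - <<'E'
from h import *
to((.450,.2597,.1178))
c=cam('wrist');hsv=cv2.cvtColor(c['color'],cv2.COLOR_RGB2HSV);save(c,'w13.png')
# visible stand edge and bottle base (green) relative
m=np.zeros(hsv.shape[:2],np.uint8);u=proj(c,(.45,.2597,.012)).astype(int);print(u)
s=(slice(max(0,u[1]-90),u[1]+90),slice(u[0]-90,u[0]+90));m[s]=((hsv[s][...,1]<70)&(hsv[s][...,2]>90))*255
q=max(cv2.findContours(m,0,1)[0],key=cv2.contourArea)[:,0]
P=np.array([ray(c,p,.012)[:2]*1000 for p in q]);d=np.hypot(*(P-[450,259.7]).T);k=(d>46)&(d<62);P=P[k]
from scipy.optimize import least_squares
f=least_squares(lambda x:np.hypot(P[:,0]-x[0],P[:,1]-x[1])-55,[450,260],loss='soft_l1');print('round r=55',f.x,len(P),np.abs(f.fun).mean())
m[:]=0;m[s]=((hsv[s][...,0]>40)&(hsv[s][...,0]<85)&(hsv[s][...,1]>60))*255
q=max(cv2.findContours(m,0,2)[0],key=cv2.contourArea);b=cv2.boundingRect(q);print('bottle bbox',b)
top=q[:,0][q[:,0,1].argmin()];print('top',top,'base rear edge',ray(c,top,.026), 'centre', ray(c,top,.026)[:2]-rot(r.sense()['ee_rot'])[:2,2]*.028)
E
```

```text
t: 29.5
tool_pos: [0.451, 0.2609, 0.1234]
ee_rot: [0.619, -0.362, 0.356, -0.599]
force: [0.2, -0.0, -3.4]
grip_width: 0.0267
pos [0.451  0.2609 0.1234] yaw x-axis -61.02 tilt [ 0.0066 -0.9996 -0.0286] force [ 0.2 -0.  -3.4] t 29.5 w 0.0267
delta tool mm [ 0.5  5.6 -1.3]
[322 186]
round r=55 [449.19074512 260.35810491] 292 0.9475393336808757
bottle bbox (276, 160, 94, 91)
top [317 160] base rear edge [0.47135945 0.27617531 0.026     ] centre [0.44687082 0.26262241]
```

```bash
python3 -m inch '[[[0,2,0],0,255],[[0,2,0],0,255],[[0,0,0],0,255]]'; python3 -m inch '[[[0,1.5,0],0,255]]'; python3 -m inch '[[[0,1,0],0,255]]'
python3 -c "
from h import *
to((.450,.2597,.1178))"
```

```text
t: 29.85
tool_pos: [0.4515, 0.261, 0.1197]
ee_rot: [0.618, -0.362, 0.356, -0.6]
force: [0.2, -0.3, -3.6]
grip_width: 0.0269
t: 29.95
tool_pos: [0.4517, 0.261, 0.1184]
ee_rot: [0.618, -0.362, 0.356, -0.6]
force: [0.4, -0.3, -2.9]
grip_width: 0.0263
t: 30.05
tool_pos: [0.4518, 0.261, 0.1178]
ee_rot: [0.618, -0.362, 0.357, -0.6]
force: [-1.2, -1.6, 8.2]
grip_width: 0.027
pos [0.4518 0.261  0.1178] yaw x-axis -61.07 tilt [ 0.0067 -0.9996 -0.0261] force [-1.2 -1.6  8.2] t 30.05 w 0.027
delta tool mm [ 0.3  0.  -2.2]
```

Contact. Release, rise, and measure bottle against stand.

```bash
python3 -m inch '[[[0,0,0],0,0],[[0,0,0],0,0],[[0,0,0],0,0],[[0,0,0],0,0],[[0,0,0],0,0],[[0,0,0],0,0]]'; python3 -m inch '[[[0,-8,0],0,0],[[0,-12,0],0,0],[[0,-15,0],0,0],[[0,-15,0],0,0],[[0,-15,0],0,0],[[0,-20,0],0,0],[[0,-20,0],0,0],[[0,-20,0],0,0],[[0,-10,0],0,0],[[0,0,0],0,0]]'
cat > m.py <<'E'
from h import *
from scipy.optimize import least_squares
to((.45,-.29,.25));A=rot(r.sense()['ee_rot'])
c=cam('wrist');hsv=cv2.cvtColor(c['color'],cv2.COLOR_RGB2HSV);save(c,'w14.png')
u=proj(c,(.45,.26,.012)).astype(int);v=proj(c,(.45,.26,.166)).astype(int);print(u,v)
m=np.zeros(hsv.shape[:2],np.uint8);s=(slice(max(0,u[1]-70),u[1]+70),slice(max(0,u[0]-70),u[0]+70));m[s]=((hsv[s][...,1]<70)&(hsv[s][...,2]>90))*255
q=max(cv2.findContours(m,0,1)[0],key=cv2.contourArea)[:,0]
P=np.array([ray(c,p,.012)[:2]*1000 for p in q]);d=np.hypot(*(P-[450,259.7]).T);P=P[(d>48)&(d<62)]
f=least_squares(lambda x:np.hypot(P[:,0]-x[0],P[:,1]-x[1])-55,[450,260],loss='soft_l1');print('round',f.x,len(P))
m[:]=0;s=(slice(v[1]-20,v[1]+20),slice(v[0]-20,v[0]+20));m[s]=((hsv[s][...,1]<60)&(hsv[s][...,2]>130))*255
for q in cv2.findContours(m,0,2)[0]:
    if cv2.contourArea(q)>100:
        (x,y),rr=cv2.minEnclosingCircle(q);print('stopper',x,y,rr,cv2.boundingRect(q),ray(c,(x,y),.164))
for n in('scene','side'):
    c=cam(n);save(c,n+'2.png');hsv=cv2.cvtColor(c['color'],cv2.COLOR_RGB2HSV);u=proj(c,(.45,.26,.08)).astype(int)
    m=np.zeros(hsv.shape[:2],np.uint8);s=(slice(u[1]-70,u[1]+70),slice(u[0]-40,u[0]+40));m[s]=((hsv[s][...,0]>40)&(hsv[s][...,0]<85)&(hsv[s][...,1]>70))*255
    q=max(cv2.findContours(m,0,1)[0],key=cv2.contourArea)[:,0];y=q[:,1]
    lo=q[(y>y.max()-14)&(y<y.max()-5)];uc=(lo[:,0].min()+lo[:,0].max())/2
    print(n,'bottle body mid col',uc,'bottom row',y.max(),'expected col at (.4495,.26)',proj(c,(.4495,.26,.03)), 'per 5mm x,y',(proj(c,(.4545,.26,.03))-proj(c,(.4495,.26,.03)))[0].round(1),(proj(c,(.4495,.265,.03))-proj(c,(.4495,.26,.03)))[0].round(1),'stand',)
    m[s]=((hsv[s][...,1]<70)&(hsv[s][...,2]>150))*255
    ys,xs=np.nonzero(m[u[1]:]);ys+=u[1];
    print('stand cols',xs.min(),xs.max(),'rows',ys.max())
E
python3 m.py
```

```text
t: 30.65
tool_pos: [0.453, 0.2619, 0.1188]
ee_rot: [0.617, -0.361, 0.357, -0.601]
force: [0.5, -0.3, -0.7]
grip_width: 0.0854
t: 31.65
tool_pos: [0.4553, 0.2646, 0.2671]
ee_rot: [0.615, -0.361, 0.358, -0.603]
force: [0.1, 0.3, -0.5]
grip_width: 0.0853
pos [0.4553 0.2646 0.2671] yaw x-axis -61.04 tilt [ 0.0055 -0.9998 -0.0174] force [ 0.1  0.3 -0.5] t 31.65 w 0.0853
delta tool mm [ 482.6   24.6 -272.8]
[322 154] [323 198]
round [449.34438163 260.29367626] 224
stopper 324.25 199.0 12.311172485351562 (312, 187, 25, 24) [0.44935447 0.25909751 0.164     ]
scene bottle body mid col 347.0 bottom row 152 expected col at (.4495,.26) [347.16870708 139.35443262] per 5mm x,y 1.7 1.1 stand
stand cols 308 368 rows 191
side bottle body mid col 305.5 bottom row 329 expected col at (.4495,.26) [305.63743239 310.26691425] per 5mm x,y -3.1 -1.3 stand
stand cols 271 342 rows 347
```

Bottle at (449.4,259.1) vs stand (449.3,260.3): about 1 mm, upright. Back to the tin.

```bash
python3 -m inch '[[[20,0,-11],0,0],[[34,0,-19],0,0],[[34,0,-19],0,0],[[34,0,-19],0,0],[[34,0,-19],0,0],[[34,0,-19],0,0],[[34,0,-19],0,0],[[34,0,-19],0,0],[[34,0,-19],0,0],[[34,0,-19],0,0],[[34,0,-19],0,0],[[34,0,-19],0,0],[[34,0,-19],0,0],[[20,0,-10],0,0],[[0,0,0],0,0]]'
python3 -m inch '[[[0,0,0],-8,0],[[0,0,0],-8,0],[[0,0,0],-8,0],[[0,0,0],-8,0],[[0,0,0],-8,0],[[0,0,0],-8,0],[[0,0,0],-8,0],[[0,0,0],-8,0],[[0,0,0],-8,0],[[0,0,0],-8,0],[[0,0,0],-8,0],[[0,0,0],-8,0],[[0,0,0],-8,0],[[0,0,0],0,0],[[0,0,0],0,0]]'
cat > t.py <<'E'
from h import *
import sys
x,y,z=map(float,sys.argv[1:4]);to((x,y,.0465));print('j',np.round(r.sense()['joint_pos'],2))
c=cam('wrist');save(c,sys.argv[4]);hsv=cv2.cvtColor(c['color'],cv2.COLOR_RGB2HSV)
u=proj(c,(x,y,.097)).astype(int);print(u);w=int(z)
m=np.zeros(hsv.shape[:2],np.uint8);s=(slice(max(0,u[1]-w),u[1]+w),slice(u[0]-w,u[0]+w));m[s]=(hsv[s][...,2]<60)*255
for q in cv2.findContours(m,0,2)[0]:
    if cv2.contourArea(q)>200:
        P=np.float32([ray(c,p,.097)[:2]*1000 for p in q[:,0]]);print(cv2.boundingRect(q),cv2.minAreaRect(P))
E
python3 t.py .451 -.290 50 w15.png
```

```text
t: 33.3
tool_pos: [0.4452, -0.2678, 0.2555]
ee_rot: [0.623, -0.37, 0.344, -0.598]
force: [0.7, 1.4, -0.4]
grip_width: 0.0855
t: 34.8
tool_pos: [0.4378, -0.2472, 0.2424]
ee_rot: [-0.629, -0.269, 0.316, 0.658]
force: [-0.4, -0.1, 0.3]
grip_width: 0.085
pos [ 0.4378 -0.2472  0.2424] yaw x-axis 48.94 tilt [-0.0436 -0.997   0.064 ] force [-0.4 -0.1  0.3] t 34.8 w 0.085
delta tool mm [-15.  193.9 -50.6]
j [ 0.91  0.66 -0.85  1.83  0.58  1.01  0.66]
[305 224]
(288, 198, 35, 49) ((449.8065185546875, -288.6731872558594), (28.396446228027344, 48.82888412475586), 55.716182708740234)
```

```bash
cat > k.py <<'E'
from h import *
to(None);A=rot(r.sense()['ee_rot']);print('tooly',A[:2,1].round(4),'j',np.round(r.sense()['joint_pos'],2))
E
python3 k.py; python3 -m inch '[[[0,0,0],8,0],[[0,0,0],8,0],[[0,0,0],8,0],[[0,0,0],8,0],[[0,0,0],8,0],[[0,0,0],8,0],[[0,0,0],0,0],[[0,0,0],0,0]]'; python3 k.py;python3 -m inch '[[[0,0,0],-3,0],[[0,0,0],-3,0],[[0,0,0],-3,0],[[0,0,0],-3,0],[[0,0,0],-3,0],[[0,0,0],-3,0],[[0,0,0],-3,0],[[0,0,0],0,0]]'; python3 k.py
```

```text
pos [ 0.4377 -0.2473  0.2424] yaw x-axis 48.95 tilt [-0.0438 -0.997   0.064 ] force [ 0.4 -0.3 -0.4] t 34.85 w 0.0854
tooly [-0.077   0.0091] j [ 0.91  0.66 -0.85  1.83  0.58  1.01  0.66]
t: 35.65
tool_pos: [0.4374, -0.2445, 0.242]
ee_rot: [-0.704, 0.038, 0.018, 0.709]
force: [0.4, -1.0, -0.5]
grip_width: 0.0852
pos [ 0.4374 -0.2445  0.242 ] yaw x-axis -1.66 tilt [-0.0788 -0.9969  0.0066] force [ 0.4 -1.  -0.5] t 35.65 w 0.0852
tooly [-0.0786  0.0089] j [ 0.77  0.6  -0.6   1.84  0.42  0.92 -0.06]
t: 36.45
tool_pos: [0.4373, -0.2437, 0.2416]
ee_rot: [-0.686, -0.103, 0.156, 0.703]
force: [-0.8, -0.4, 0.5]
grip_width: 0.0858
pos [ 0.4373 -0.2437  0.2416] yaw x-axis 21.25 tilt [-0.0697 -0.9968  0.0378] force [-0.8 -0.4  0.5] t 36.45 w 0.0858
tooly [-0.0787  0.0101] j [ 0.84  0.62 -0.71  1.84  0.49  0.95  0.26]
```

```bash
python3 -m inch '[[[4,0,-5],0,0],[[4,0,-5],0,0],[[4,0,-5],0,0],[[4,0,-5],0,0],[[4,0,-5],0,0],[[4,0,-5],0,0],[[0,0,0],0,0]]'; python3 k.py; python3 -m inch '[[[-25,0,31],0,0],[[0,0,0],0,0],[[0,0,0],0,0]]'; python3 k.py
```

```text
t: 37.15
tool_pos: [0.4742, -0.2651, 0.2382]
ee_rot: [-0.686, -0.103, 0.156, 0.703]
force: [0.3, 0.4, 0.3]
grip_width: 0.085
pos [ 0.4742 -0.2651  0.2382] yaw x-axis 21.16 tilt [-0.0689 -0.9969  0.0374] force [0.3 0.4 0.3] t 37.15 w 0.085
tooly [-0.0777  0.0101] j [ 0.81  0.68 -0.7   1.72  0.5   1.01  0.29]
t: 37.45
tool_pos: [0.4372, -0.2437, 0.2401]
ee_rot: [-0.685, -0.102, 0.157, 0.704]
force: [0.3, -0.8, 0.1]
grip_width: 0.0854
pos [ 0.4372 -0.2437  0.2401] yaw x-axis 21.23 tilt [-0.0717 -0.9966  0.0401] force [ 0.3 -0.8  0.1] t 37.45 w 0.0854
tooly [-0.0814  0.0116] j [ 0.83  0.62 -0.71  1.84  0.49  0.95  0.26]
```

```bash
python3 -m inch '[[[0,-10,0],0,0],[[0,-10,0],0,0],[[0,-10,0],0,0],[[0,-10,0],0,0],[[0,-10,0],0,0],[[0,0,0],0,0]]'; python3 k.py; python3 -m inch '[[[0,40,0],0,0],[[0,40,0],0,0],[[0,20,0],0,0],[[0,0,0],0,0],[[0,0,0],0,0]]'; python3 k.py
```

```text
t: 38.05
tool_pos: [0.4447, -0.2451, 0.2961]
ee_rot: [-0.686, -0.104, 0.155, 0.703]
force: [-0.2, 0.5, -0.7]
grip_width: 0.0854
pos [ 0.4447 -0.2451  0.2961] yaw x-axis 21.16 tilt [-0.0672 -0.997   0.0375] force [-0.2  0.5 -0.7] t 38.05 w 0.0854
tooly [-0.0762  0.0108] j [ 0.86  0.57 -0.75  1.75  0.43  1.08  0.32]
t: 38.55
tool_pos: [0.4395, -0.245, 0.1955]
ee_rot: [-0.687, -0.105, 0.153, 0.702]
force: [0.7, -0.4, 1.0]
grip_width: 0.0857
pos [ 0.4395 -0.245   0.1955] yaw x-axis 21.07 tilt [-0.0627 -0.9975  0.0335] force [ 0.7 -0.4  1. ] t 38.55 w 0.0857
tooly [-0.0705  0.0088] j [ 0.81  0.68 -0.67  1.89  0.56  0.84  0.2 ]
```

```bash
python3 -m inch '[[[0,-45,0],0,0],[[0,-45,0],0,0],[[0,-10,0],0,0],[[0,0,0],0,0]]'; python3 k.py; python3 -m inch '[[[0,45,0],0,0],[[0,45,0],0,0],[[0,10,0],0,0],[[0,0,0],0,0],[[0,-45,0],0,0],[[0,-45,0],0,0],[[0,-10,0],0,0],[[0,0,0],0,0],[[0,45,0],0,0],[[0,45,0],0,0],[[0,10,0],0,0],[[0,0,0],0,0]]'; python3 k.py
```

```text
t: 38.95
tool_pos: [0.4485, -0.2456, 0.3023]
ee_rot: [-0.687, -0.106, 0.152, 0.702]
force: [0.3, -0.4, -0.2]
grip_width: 0.0851
pos [ 0.4485 -0.2456  0.3023] yaw x-axis 21.09 tilt [-0.059  -0.9977  0.0321] force [ 0.3 -0.4 -0.2] t 38.95 w 0.0851
tooly [-0.0666  0.0088] j [ 0.86  0.56 -0.75  1.73  0.43  1.09  0.32]
t: 40.15
tool_pos: [0.4465, -0.2449, 0.2076]
ee_rot: [-0.69, -0.111, 0.148, 0.7]
force: [0.6, 0.7, 0.2]
grip_width: 0.0852
pos [ 0.4465 -0.2449  0.2076] yaw x-axis 21.12 tilt [-0.0493 -0.9985  0.0247] force [0.6 0.7 0.2] t 40.15 w 0.0852
tooly [-0.0549  0.0053] j [ 0.81  0.67 -0.68  1.87  0.55  0.86  0.21]
```

```bash
python3 -m inch '[[[0,-45,0],0,0],[[0,-45,0],0,0],[[0,-10,0],0,0],[[0,0,0],0,0],[[0,45,0],0,0],[[0,45,0],0,0],[[0,10,0],0,0],[[0,0,0],0,0],[[0,-45,0],0,0],[[0,-45,0],0,0],[[0,-10,0],0,0],[[0,0,0],0,0],[[0,45,0],0,0],[[0,45,0],0,0],[[0,10,0],0,0],[[0,0,0],0,0]]'; python3 -m inch '[[[0,-45,0],0,0],[[0,-45,0],0,0],[[0,-10,0],0,0],[[0,0,0],0,0],[[0,45,0],0,0],[[0,45,0],0,0],[[0,10,0],0,0],[[0,0,0],0,0],[[0,-45,0],0,0],[[0,-45,0],0,0],[[0,-10,0],0,0],[[0,0,0],0,0],[[0,45,0],0,0],[[0,45,0],0,0],[[0,10,0],0,0],[[0,0,0],0,0]]'; python3 k.py
```

```text
t: 41.75
tool_pos: [0.4526, -0.2438, 0.2203]
ee_rot: [-0.691, -0.116, 0.145, 0.699]
force: [0.9, -0.1, 1.0]
grip_width: 0.0855
t: 43.35
tool_pos: [0.4585, -0.2426, 0.2332]
ee_rot: [-0.692, -0.121, 0.142, 0.697]
force: [0.7, 1.3, -0.2]
grip_width: 0.0853
pos [ 0.4585 -0.2426  0.2332] yaw x-axis 21.46 tilt [-0.0267 -0.9996  0.0125] force [ 0.7  1.3 -0.2] t 43.35 w 0.0853
tooly [-0.0294  0.0018] j [ 0.82  0.64 -0.71  1.84  0.52  0.89  0.23]
```

```bash
python3 -m inch '[[[0,-45,0],0,0],[[0,-45,0],0,0],[[0,-10,0],0,0],[[0,0,0],0,0],[[0,45,0],0,0],[[0,45,0],0,0],[[0,10,0],0,0],[[0,0,0],0,0],[[0,-45,0],0,0],[[0,-45,0],0,0],[[0,-10,0],0,0],[[0,0,0],0,0],[[0,45,0],0,0],[[0,45,0],0,0],[[0,10,0],0,0],[[0,0,0],0,0]]'; python3 -m inch '[[[0,0,0],-3,0],[[0,0,0],-3,0],[[0,0,0],-3,0],[[0,0,0],-3,0],[[0,0,0],-3,0],[[0,0,0],-3,0],[[0,0,0],-3,0],[[0,0,0],-3,0],[[0,0,0],-3,0],[[0,0,0],-3,0],[[0,0,0],-1.5,0],[[0,0,0],0,0]]'; python3 k.py; python3 t.py .4498 -.2887 50 w16.png
```

```text
t: 44.95
tool_pos: [0.4643, -0.2413, 0.2462]
ee_rot: [-0.693, -0.127, 0.138, 0.696]
force: [0.7, 0.2, -0.1]
grip_width: 0.0853
t: 46.15
tool_pos: [0.4741, -0.2432, 0.2653]
ee_rot: [0.633, 0.323, -0.323, -0.625]
force: [0.5, 0.3, -0.9]
grip_width: 0.0852
pos [ 0.4741 -0.2432  0.2653] yaw x-axis 54.29 tilt [-0.0051 -0.9999 -0.0098] force [ 0.5  0.3 -0.9] t 46.15 w 0.0852
tooly [ 0.005  -0.0099] j [ 0.91  0.64 -0.9   1.79  0.6   1.    0.72]
pos [ 0.4741 -0.2432  0.2653] yaw x-axis 54.29 tilt [-0.0051 -0.9999 -0.0098] force [ 0.5  0.3 -0.9] t 46.15 w 0.0852
delta tool mm [-50.  219.2  -4.7]
j [ 0.91  0.64 -0.9   1.79  0.6   1.    0.72]
[273 175]
(258, 152, 31, 47) ((449.95050048828125, -288.6441345214844), (28.42835807800293, 48.34537124633789), 55.711448669433594)
```

```bash
python3 -m inch '[[[-12,5,-1],-0.6,0],[[-12,10,-1],-0.6,0],[[-12,12,-1],0,0],[[-12,12,0],0,0],[[-3,12,0],0,0],[[0,12,0],0,0],[[0,12,0],0,0],[[0,12,0],0,0],[[0,12,0],0,0],[[0,10,0],0,0],[[0,0,0],0,0]]';  python3 t.py .45 -.2886 60 w17.png
```

```text
t: 47.3
tool_pos: [0.444, -0.2916, 0.1454]
ee_rot: [0.629, 0.328, -0.33, -0.623]
force: [-0.0, -0.0, -0.6]
grip_width: 0.0855
pos [ 0.444  -0.2916  0.1454] yaw x-axis 55.43 tilt [-0.0058 -1.     -0.0059] force [-0.  -0.  -0.6] t 47.3 w 0.0855
delta tool mm [ 6.5 98.9 -2.7]
j [ 0.94  0.8  -0.77  1.92  0.81  0.77  0.66]
[332 224]
(309, 188, 47, 70) ((449.54437255859375, -289.01129150390625), (29.220373153686523, 49.33588409423828), 55.445125579833984)
```

```bash
python3 -m inch '[[[3,0,-1.5],0,0],[[3,8,-1],0,0],[[0,10,0],0,0],[[0,10,0],0,0],[[0,0,0],0,0]]';  python3 t.py .4498 -.2888 65 w18.png
```

```text
t: 47.85
tool_pos: [0.4523, -0.2881, 0.1173]
ee_rot: [0.63, 0.329, -0.329, -0.622]
force: [-0.6, -0.8, 0.2]
grip_width: 0.0856
pos [ 0.4523 -0.2881  0.1173] yaw x-axis 55.46 tilt [-0.0044 -0.9999 -0.0108] force [-0.6 -0.8  0.2] t 47.85 w 0.0856
delta tool mm [-1.7 70.8  2.4]
j [ 0.9   0.84 -0.73  1.93  0.87  0.71  0.61]
[319 237]
(292, 196, 55, 79) ((449.3594665527344, -288.8045349121094), (29.396800994873047, 49.078521728515625), 55.545196533203125)
```

```bash
python3 -m inch '[[[-1,8,1],0,0],[[-1,10,1],0,0],[[0,10,0.5],0,0],[[0,10,0],0,0],[[0,10,0],0,0],[[0,6,0],0,0],[[0,0,0],0,0]]';  python3 t.py .4496 -.2888 75 w19.png
```

```text
t: 48.6
tool_pos: [0.4491, -0.2892, 0.0586]
ee_rot: [0.63, 0.329, -0.328, -0.622]
force: [0.0, -0.2, 0.2]
grip_width: 0.0855
pos [ 0.4491 -0.2892  0.0586] yaw x-axis 55.43 tilt [-0.0045 -0.9999 -0.0107] force [ 0.  -0.2  0.2] t 48.6 w 0.0855
delta tool mm [ 0.6 12.1 -0.1]
j [ 0.85  0.92 -0.63  1.96  1.    0.6   0.5 ]
[324 311]
(249, 363, 150, 23) ((476.3907775878906, -307.8593444824219), (64.84696197509766, 12.613934516906738), 55.682125091552734)
(285, 253, 79, 107) ((448.7346496582031, -288.27734375), (29.114673614501953, 50.76359939575195), 55.639305114746094)
```

Aligned. Down 12 mm, grip, lift 80 mm.

```bash
python3 -m inch '[[[0,5,0],0,0],[[0,5,0],0,0],[[0,1.5,0],0,0],[[0,0,0],0,0],[[0,0,0],0,255],[[0,0,0],0,255],[[0,0,0],0,255],[[0,0,0],0,255],[[0,0,0],0,255],[[0,0,0],0,255]]' 40; python3 k.py; python3 -m inch '[[[0,-6,0],0,255],[[0,-12,0],0,255],[[0,-12,0],0,255],[[0,-12,0],0,255],[[0,-12,0],0,255],[[0,-12,0],0,255],[[0,-12,0],0,255],[[0,-6,0],0,255],[[0,0,0],0,255]]'
python3 -c "
from h import *
to((.6366,.1212,.047))"; python3 k.py
```

```text
t: 49.65
tool_pos: [0.4507, -0.2896, 0.0479]
ee_rot: [0.631, 0.33, -0.328, -0.621]
force: [0.0, 0.8, -0.8]
grip_width: 0.0415
pos [ 0.4507 -0.2896  0.0479] yaw x-axis 55.42 tilt [-0.0033 -0.9999 -0.0142] force [ 0.   0.8 -0.8] t 49.65 w 0.0415
tooly [ 0.0098 -0.0108] j [ 0.84  0.93 -0.61  1.96  1.03  0.58  0.47]
t: 50.55
tool_pos: [0.4497, -0.2888, 0.1408]
ee_rot: [0.631, 0.33, -0.327, -0.62]
force: [0.2, -0.0, -1.2]
grip_width: 0.0413
pos [ 0.4497 -0.2888  0.1408] yaw x-axis 55.43 tilt [-0.0037 -0.9999 -0.0156] force [ 0.2 -0.  -1.2] t 50.55 w 0.0413
delta tool mm [444.   90.9  80.1]
pos [ 0.4497 -0.2888  0.1408] yaw x-axis 55.43 tilt [-0.0037 -0.9999 -0.0156] force [ 0.2 -0.  -1.2] t 50.55 w 0.0413
tooly [ 0.0107 -0.0119] j [ 0.92  0.8  -0.76  1.92  0.83  0.75  0.64]
```

```bash
python3 -m inch '[[[12,-1,2],0,255],[[22,-1,4],0,255],[[25,0,4.5],0,255],[[25,0,4.5],0,255],[[25,0,4.5],0,255],[[25,0,4.5],0,255],[[25,0,4.5],0,255],[[25,0,4.5],0,255],[[25,0,4.5],0,255],[[25,0,4.5],0,255],[[25,0,4.5],0,255],[[25,0,4.5],0,255],[[25,0,4.5],0,255],[[25,0,4.5],0,255],[[25,0,4.5],0,255],[[25,0,4.5],0,255],[[12,0,2],0,255],[[0,0,0],0,255]]'
cat > sq.py <<'E'
from h import *
to((.6366,.1212,.0475));print('j',np.round(r.sense()['joint_pos'],2))
import sys
c=cam('wrist');hsv=cv2.cvtColor(c['color'],cv2.COLOR_RGB2HSV);save(c,sys.argv[1])
P0=[proj(c,p) for p in((.707,.121,.012),(.637,.191,.012),(.567,.121,.012),(.637,.051,.012))];print(np.round(P0).tolist())
m=np.zeros(hsv.shape[:2],np.uint8);roi=m.copy();cv2.fillConvexPoly(roi,cv2.convexHull(np.int32(P0)),255)
q1=np.array([proj(c,(.637+a,.121+b,.012)) for a in(-.08,.08) for b in (-.08,.08)])
roi[:]=0;cv2.fillConvexPoly(roi,cv2.convexHull(np.int32(q1)),255)
m=((hsv[...,1]<60)&(hsv[...,2]>120)).astype(np.uint8)*roi
m=cv2.morphologyEx(m,cv2.MORPH_OPEN,np.ones((3,3)))
for q in cv2.findContours(m,0,2)[0]:
    if cv2.contourArea(q)>200:
        P=np.float32([ray(c,p,.012)[:2]*1000 for p in cv2.convexHull(q)[:,0]]);print(cv2.boundingRect(q),cv2.minAreaRect(P))
E
python3 sq.py w20.png
```

```text
t: 52.35
tool_pos: [0.6142, 0.1128, 0.1298]
ee_rot: [-0.623, -0.33, 0.335, 0.625]
force: [-0.9, -0.3, -2.4]
grip_width: 0.0419
pos [0.6142 0.1128 0.1298] yaw x-axis 56.15 tilt [-0.005  -1.      0.0069] force [-0.9 -0.3 -2.4] t 52.35 w 0.0419
delta tool mm [ 19.9  82.1 -14.5]
j [ 0.13  0.91 -0.73  1.63  0.73  0.9   0.09]
[[387.0, 262.0], [418.0, 159.0], [300.0, 136.0], [281.0, 243.0]]
(344, 244, 36, 24) ((687.8004760742188, 105.18961334228516), (31.829017639160156, 23.96521759033203), 53.924049377441406)
(293, 138, 124, 118) ((635.1490478515625, 123.62445068359375), (98.88552856445312, 95.10265350341797), 46.99651336669922)
```

```bash
python3 -m inch '[[[0,0,0],2.8,255],[[0,0,0],2.8,255],[[0,0,0],2.8,255],[[0,0,0],0,255]]'
python3 -c "
from h import *
to((.6375,.1211,.0482))"
```

```text
t: 52.8
tool_pos: [0.6108, 0.1036, 0.1278]
ee_rot: [0.649, 0.276, -0.289, -0.647]
force: [0.4, -0.4, -0.5]
grip_width: 0.0417
pos [0.6108 0.1036 0.1278] yaw x-axis 47.1 tilt [-0.0169 -0.9998  0.0046] force [ 0.4 -0.4 -0.5] t 52.8 w 0.0417
delta tool mm [32.3 79.  -8. ]
```

```bash
python3 -m inch '[[[8,0,-2],0,255],[[8,2,-2],0,255],[[8,6,-2],0,255],[[8,8,-2],0,255],[[0,8,0],0,255],[[0,8,0],0,255],[[0,8,0],0,255],[[0,8,0],0,255],[[0,6,0],0,255],[[0,0,0],0,255]]'
python3 -c "
from h import *
to((.6375,.1211,.0482))"
```

```text
t: 53.8
tool_pos: [0.6382, 0.1189, 0.0659]
ee_rot: [0.649, 0.275, -0.291, -0.647]
force: [-0.1, -0.2, -2.2]
grip_width: 0.0414
pos [0.6382 0.1189 0.0659] yaw x-axis 47.14 tilt [-0.0224 -0.9997  0.0056] force [-0.1 -0.2 -2.2] t 53.8 w 0.0414
delta tool mm [ 1.5 17.6  1.9]
```

```bash
python3 -m inch '[[[1.5,4,1],0,255],[[1,5,1],0,255],[[0,4,0],0,255],[[0,2,0],0,255],[[0,0,0],0,255]]';python3 -m inch '[[[0,1,0],0,255]]'
python3 -c "
from h import *
to((.6375,.1211,.0482))"
```

```text
t: 54.3
tool_pos: [0.6387, 0.1224, 0.0504]
ee_rot: [0.65, 0.275, -0.29, -0.647]
force: [0.7, -0.1, -1.3]
grip_width: 0.042
t: 54.4
tool_pos: [0.6389, 0.1225, 0.0495]
ee_rot: [0.65, 0.275, -0.29, -0.647]
force: [-0.4, 0.1, -1.9]
grip_width: 0.0417
pos [0.6389 0.1225 0.0495] yaw x-axis 47.13 tilt [-0.0205 -0.9998  0.0047] force [-0.4  0.1 -1.9] t 54.4 w 0.0417
delta tool mm [-1.9  1.4  0.1]
```

```bash
python3 -m inch '[[[-1,1,0],0,255]]';python3 -m inch '[[[0,1,0],0,255]]';python3 -m inch '[[[0,0.8,0],0,255]]'
```

```text
t: 54.5
tool_pos: [0.6384, 0.1219, 0.0487]
ee_rot: [0.649, 0.276, -0.29, -0.647]
force: [-0.1, 2.1, 1.9]
grip_width: 0.042
t: 54.6
tool_pos: [0.6384, 0.1221, 0.0486]
ee_rot: [0.65, 0.276, -0.29, -0.647]
force: [-2.8, -0.9, 9.0]
grip_width: 0.0414
t: 54.7
tool_pos: [0.6384, 0.1221, 0.0487]
ee_rot: [0.65, 0.276, -0.289, -0.647]
force: [-0.5, -0.6, 4.3]
grip_width: 0.0414
```

Contact. Release, rise, back off, and check from several views.

```bash
python3 -m inch '[[[0,0,0],0,0],[[0,0,0],0,0],[[0,0,0],0,0],[[0,0,0],0,0],[[0,0,0],0,0],[[0,0,0],0,0]]'; python3 -m inch '[[[0,-8,0],0,0],[[0,-12,0],0,0],[[0,-15,0],0,0],[[0,-15,0],0,0],[[0,-15,0],0,0],[[0,-20,0],0,0],[[0,-25,0],0,0],[[0,-25,0],0,0],[[0,-25,0],0,0],[[0,-10,0],0,0],[[0,0,0],0,0],[[0,0,0],0,0]]'
python3 t.py .6365 .1218 45 w21.png; python3 sq.py w22.png
python3 - <<'E'
from h import *
C={n:cam(n) for n in('scene','side','wrist')}
for n in C: save(C[n],n+'9.png')
a=C['scene']['color'][100:340,110:460];w=C['wrist']['color'];b=C['side']['color'][120:360,190:450]
f=lambda i,W,H:cv2.resize(i,(W,H),interpolation=cv2.INTER_CUBIC)
cv2.imwrite('pics/final.png',np.vstack([np.hstack([f(a,440,300),f(b,325,300)]),np.hstack([f(w,460,288),np.zeros((288,305,3),np.uint8)])])[:,:,::-1])
E
```

```text
t: 55.3
tool_pos: [0.6393, 0.1221, 0.0489]
ee_rot: [0.65, 0.276, -0.289, -0.647]
force: [0.4, 0.3, -0.1]
grip_width: 0.0859
t: 56.5
tool_pos: [0.6424, 0.1254, 0.2372]
ee_rot: [0.65, 0.279, -0.286, -0.646]
force: [-0.3, -0.5, -0.2]
grip_width: 0.0857
pos [0.6424 0.1254 0.2372] yaw x-axis 47.17 tilt [-1.100e-02 -9.999e-01 -4.000e-04] force [-0.3 -0.5 -0.2] t 56.5 w 0.0857
delta tool mm [ -4.5 190.7   2. ]
j [ 0.1   0.81 -0.75  1.43  0.59  1.13  0.08]
[317 176]
(302, 151, 32, 51) ((636.4457397460938, 122.01200103759766), (28.16347885131836, 47.833251953125), 47.67292022705078)
pos [0.6423 0.1253 0.2369] yaw x-axis 47.17 tilt [-1.140e-02 -9.999e-01 -1.000e-04] force [-0.7 -0.  -0.7] t 56.55 w 0.0856
delta tool mm [ -4.8 189.5   1.4]
j [ 0.1   0.82 -0.75  1.44  0.59  1.13  0.08]
[[359.0, 198.0], [365.0, 115.0], [276.0, 112.0], [277.0, 195.0]]
(277, 113, 88, 94) ((641.6156005859375, 117.67437744140625), (99.35438537597656, 111.63992309570312), 47.013587951660156)
```

View pics/final.png

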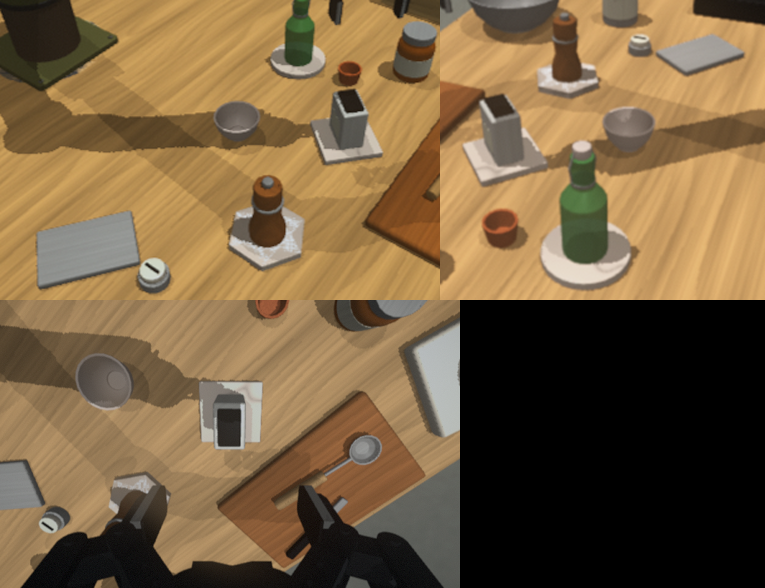

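All three stand upright on their own stands, tray empty, nothing touched by the gripper. One numeric bowl check, then hand in.

Run:
```python
from h import *
for n,(x,y) in {'scene':(298,198),'side':(341,224)}.items():
    o=[]
    for k in('0','9'):
        h=cv2.cvtColor(cv2.imread(f'pics/{n}{k}.png'),cv2.COLOR_BGR2HSV)[y-30:y+30,x-30:x+30]
        M=cv2.moments((h[...,1]<60).astype(np.uint8),True);o.append((round(M['m10']/M['m00'],1),round(M['m01']/M['m00'],1)))
    print(n,o)
print(r.close_job())
```

```text
scene [(30.0, 27.3), (30.0, 27.7)]
side [(29.7, 23.7), (29.3, 25.6)]
the job is handed in; nothing more can be done
None
```

I parked the tin on the steel tray, then moved the mill to the hexagonal stand, the bottle to the round stand, and the tin to the square stand. I handed the job in at about 57 s of the 125 s allowed.

| Object | Distance from stand centre | When measured |
|---|---|---|
| Bottle | about 1.2 mm | after release |
| Mill | about 1.4 mm | after release |
| Tin | under 1 mm, sides within about 1° of the stand's | last views |

In the final pictures all three stand upright, the tray is empty and the gripper is clear of everything.

- **Salt bowl:** it looks unmoved in the scene view, where its centroid shifted 0.4 px. The side view shifted 1.9 px in rows. I put that down to changed shadows and did not look into it further.
- **Tool tilt:** the tool tilted by up to 4.6° at times. I brought it back to about 0.6° before the last grasp.
- **Force on the tin:** setting the tin on the tray, I pressed down with up to 54 N at the wrist, under the 120 N limit. The 40 N limit for the arm or gripper body pressing on something should not apply, as the load went through the gripped tin.
- **Disagreeing checks:**
  - Before the bottle was set down, one estimate of its base was about 4 mm off; the views after release did not confirm that.
  - In the last view the raw outline of the square stand ran 12 mm too long because the tin's rim merged into it. I took the stand's centre from its clear edges instead.

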